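# Roll two dowels onto the marking-out line

### The arm

A 6-joint arm with a two-finger parallel gripper is mounted at the origin on the work surface. World frame = base frame: x ahead of the robot, y to its left, z up, the work surface at z = 0. Lengths are in m, angles in degrees, forces in N, time in s.
With the tool pointing down it reaches from about 0.325 to 0.75 m from the base axis. Payload 7.6 kg.
Tool frame: the origin (TCP) lies at the very end of the fingers, on their centre line; the grasp point (between the pads) lies 19 mm behind it; z points along the fingers, x is the direction in which the jaws open and shut, and the axes are right-handed (so a half turn about z gives the same grasp; the last joint's range is limited). The gripper opens to 85 mm and grips with 20 to 120 N. Pads are 22 mm wide; open, the fingers measure 114 mm over their backs; the gripper's body (76 mm by 85 mm) begins 54 mm behind the grasp point. The pads swing forward as they close: fully open they stand 13 mm farther back than shut.
Start: joints at [70.743, 2.991, 80.254, -0, 96.75, -4.028], TCP at [0.138, 0.507, 0.231] pointing down, gripper open.
Joint ranges: [-166.34, 166.34], [-52.06, 124.39], [6.96, 135.62], [-60.46, 240.46], [14.63, 156.25], [-167.68, 167.68]. Speed limits (degrees/s): [147.25, 147.25, 172.46, 180, 180, 180].

### API

Orientations are given as a 3x3 rotation matrix whose columns are the frame's x, y, z axes.
In Python, from cell import robot gives the robot as it stands. The module is installed in compiled form; this text tells all that it offers.
- The arm moves only by the tool carry_out, never from a script. Its arguments are lists of equal length, an entry for each row: "dp": the shift along the world's x, y, z in units of 25 mm (1.0 is 25 mm), a list of three; "turn": the turn, a rotation vector about the world's x, y, z in units of 6 degrees (1.0 is 6 degrees), a list of three; "hand": the opening, from -1 (shut) to 1 (fully open). A call has 1 to 12 rows; each row is the pose to reach, as a shift and turn from the pose measured when the call began; what a row does not reach only later rows make up. A row lasts 1/12 s, in which the tool goes at most 41.7 mm and 7.16 degrees, less where a joint would pass 70% of its speed; a pose out of reach is approached as far as the arm can. A call with a gripper value outside its range is refused whole. The fingers move at their own pace and stop on an object; "newtons" is the grip in N (left out, the last holds). Time passes only in rows, so rows that repeat a pose let the fingers close. It gives the time, the measured TCP pose, the force and the opening at its end, in the units of the state.
- robot.observe(): the state, without advancing time (a new reading comes with each control period).
- robot.snapshot(name): name is "scene" or "side" or "wrist"; returns the picture (420x560x3 uint8, red, green, blue); there is no depth.
- robot.get_calibration(name): a dict with "fx", "fy", "cx", "cy" (pixels), "dist_coeffs" ([k1, k2, p1, p2, k3] as OpenCV has them; the pictures are not rectified), "pose" (4x4, takes a point from camera to world coordinates). Camera axes: x right, y down, z forward; pixel columns grow to the right and rows downward; lengths in m; the calibration is good to about 2 mm. A picture is of the moment at which its call begins: read the wrist's pose just before it. get_calibration takes no time and is no camera call; for the wrist camera it gives the pose at the moment of the call.
- robot.sign_off(): hands the job in, once; it reports no verdict.
The state is a dict: "t": time; "qpos": joint angles; "qvel": joint speeds; "joint_torque": joint torques, N m; "position": TCP position; "tool_rot": TCP orientation; "ft_force": force on the tool from outside, world axes, zero at the start; "torque": the same for the moment, N m; "gripper_width": opening from 0.0 (shut) to 1.0 (fully open).
Only numpy, scipy, OpenCV 4.12 (cv2) and the standard library are available. Lean on these libraries where they do the work, as an engineer would, in place of code of your own. Each camera call takes 0.05 s, during which the arm holds its last target.

### The job

Line up the two dowels on the red line of the white marking-out board, one behind the other, ready to be marked: first roll the pale dowel onto the line, then the dark one, each by pushing it sideways with the fingertips. Each must end lying still along the line with the line running under its middle. Roll them over the board, do not pinch, drag or lift them, and leave the jar, the offcut, the mallet and the chisel where they are.

Things in the scene. Friction and masses are not known exactly. Their poses are not given: they have to be found in the camera images.
- board: white marking-out board fixed to the bench, 300 mm (its x) by 420 mm (its y) and 12 mm thick, thin wooden lipping on the two short edges (y = +-210 mm). A red line 5 mm wide is drawn flat on its top along its x axis, at y = 0, the full 300 mm long. Origin at the centre of its underside, on the bench top; x points roughly away from the robot (within 0.25 rad).
- pale_dowel: pale yellowish wooden dowel with a thin dark stripe along it: cylinder 36 mm in diameter, 110 mm long, about 85 g, lying on the board nearly parallel to the red line (within 0.12 rad), 80 to 140 mm to one side of it. Origin at the cylinder's middle, on its axis (18 mm above the board's top); x runs along the cylinder, y and z turn as it rolls. It may start in the near or the far half of the board.
- dark_dowel: dark brown dowel, pale stripe: same size and frame, across the line and in the other half (near or far) from the pale one. Both are waxed (sliding friction about 0.4): pushed square to the axis by fingertips 20 to 24 mm above the board, a dowel rolls ahead of the fingers and, below 0.05 m/s, coasts only a few mm when they stop. Two fingertips set in a row along the line also square it up.
- glue_jar: bystander: white jar with an orange cap, 48 mm in diameter, 70 mm tall, standing on the board in the corner near the robot on the board's +y side. Origin at the centre of its underside.
- offcut: bystander: brown wooden offcut 35 x 45 x 60 mm (tall), standing on the board in the far corner on its -y side. Origin at the centre of its underside.
- mallet: bystander: mallet 280 mm long with a wooden handle and black head, lying on the bench beyond the board's +y edge. Origin on the underside near its middle.
- chisel: bystander: chisel 240 mm long with a red handle, lying on the bench beyond the board's -y edge. Origin on the underside where handle and blade meet.
Things that resemble listed ones, but are neither listed nor needed, are in the scene too. Of the things shaped like the pale_dowel, the wooden one is meant.

How it is judged:
By the outcome, as a careful person would: the job done as asked, in the order asked, and still so for the second after the job is handed in, with the robot touching nothing.
It also fails if it takes over 58 s, if anything falls off the work surface, if the arm or the gripper's body presses on something with over 40 N, if the wrist force passes 120 N, or if a joint passes its speed limit or range.

## Working session

There is one attempt and no reset: what is moved stays moved. The work goes in short steps, Python scripts to look and compute and a tool call to move; the robot and the scene stay as the last step left them, time stands still between calls to the robot, and variables do not carry over. Pictures are saved under pics/ and viewed, and the job is handed in when it is done.

Besides the shell and the picture viewer there is one more tool, called after "Emit:" by a JSON object that holds its "method" and its "body". carry_out: Moves the arm, as the interface text tells. Its arguments: {"type":"object","properties":{"dp":{"type":"array","items":{"type":"array","items":{"type":"number"}}},"turn":{"type":"array","items":{"type":"array","items":{"type":"number"}}},"hand":{"type":"array","items":{"type":"number"}},"newtons":{"type":"number"}},"required":["dp","turn","hand"]}

```bash
mkdir -p pics; ls; cat > h.py <<'E'
import numpy as np, cv2
from cell import robot
def snap(name,fn):
    c=robot.get_calibration(name); im=robot.snapshot(name)
    cv2.imwrite(fn,cv2.cvtColor(im,cv2.COLOR_RGB2BGR)); np.savez(fn+'.npz',im=im,pose=c['pose'],K=[c['fx'],c['fy'],c['cx'],c['cy']],d=c['dist_coeffs'])
    return im
def load(fn):
    return np.load(fn+'.npz')
def ray(z,uv):
    fx,fy,cx,cy=z['K'];K=np.array([[fx,0,cx],[0,fy,cy],[0,0,1]])
    p=cv2.undistortPoints(np.array(uv,float).reshape(-1,1,2),K,z['d']).reshape(-1,2)
    T=z['pose'];d=np.c_[p,np.ones(len(p))]@T[:3,:3].T
    return T[:3,3],d
def plane(z,uv,h):
    o,d=ray(z,uv);s=(h-o[2])/d[:,2];return o+s[:,None]*d
def proj(z,P):
    fx,fy,cx,cy=z['K'];K=np.array([[fx,0,cx],[0,fy,cy],[0,0,1]])
    T=np.linalg.inv(z['pose']);r=cv2.Rodrigues(T[:3,:3])[0]
    return cv2.projectPoints(np.array(P,float).reshape(-1,1,3),r,T[:3,3],K,z['d'])[0].reshape(-1,2)
E
python3 - <<'E'
from h import *
for n in ['scene','side','wrist']: snap(n,f'pics/{n}0.png'); print(n,robot.get_calibration(n)['pose'].round(3).tolist() if hasattr(robot.get_calibration(n)['pose'],'round') else robot.get_calibration(n)['pose'])
s=robot.observe();print({k:np.round(v,3).tolist() for k,v in s.items()})
E
```

```text
pics
scene [[-0.404, 0.6, -0.69, 1.354], [0.914, 0.245, -0.322, 0.456], [-0.024, -0.761, -0.648, 0.89], [0.0, 0.0, 0.0, 1.0]]
side [[0.756, -0.497, 0.426, -0.134], [-0.654, -0.585, 0.479, -0.676], [0.011, -0.641, -0.768, 1.171], [0.0, 0.0, 0.0, 1.0]]
wrist [[0.262, 0.912, 0.316, 0.056], [0.965, -0.247, -0.087, 0.528], [-0.001, 0.328, -0.945, 0.374], [0.0, 0.0, 0.0, 1.0]]
{'t': 0.15, 'qpos': [70.744, 3.018, 80.299, -0.0, 96.75, -4.029], 'qvel': [0.048, -0.142, -0.191, 0.071, 0.022, 0.078], 'joint_torque': [0.001, -38.195, -36.042, 0.0, 0.005, -0.0], 'position': [0.138, 0.506, 0.231], 'tool_rot': [[0.263, 0.965, -0.0], [0.965, -0.263, -0.001], [-0.001, -0.0, -1.0]], 'ft_force': [-0.278, 1.07, 0.089], 'torque': [0.018, -0.012, -0.01], 'gripper_width': 0.998}
```

View pics/scene0.png

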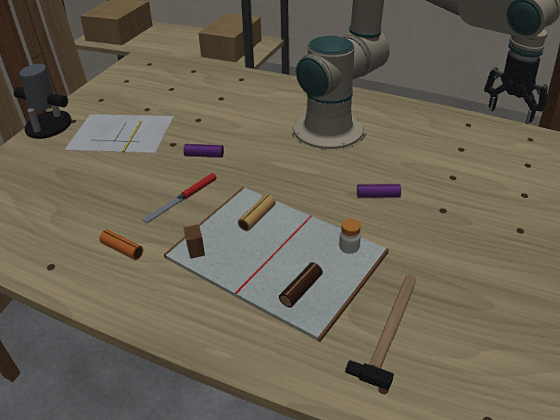

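View pics/side0.png

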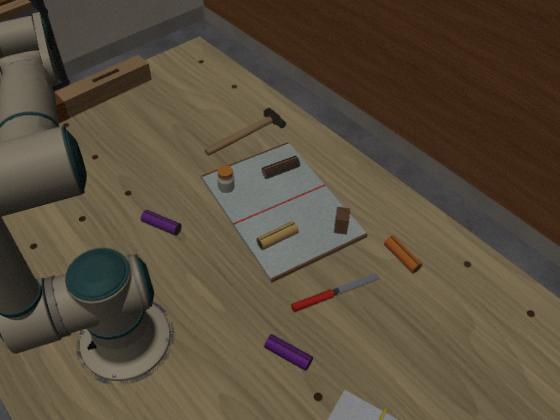

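View pics/wrist0.png

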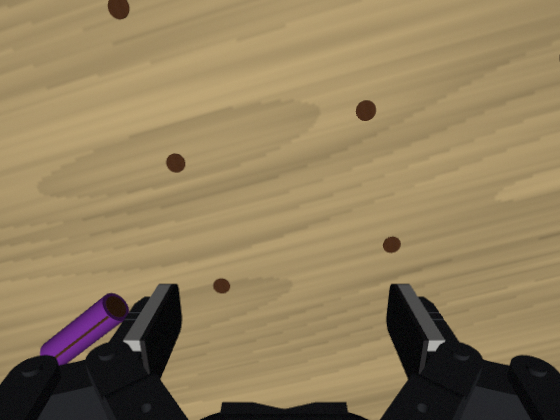

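Scene view:
- The board's red line runs from (310,217) to (238,293).
- The pale wooden dowel is on the board at (257,212).
- The dark dowel is at (301,284), the jar at (350,236) and the offcut at (194,241).

Things that could be taken for the pale dowel: orange (121,244), purple (204,150) and (379,190). All of them are off the board and not wooden. I choose the one at (257,212) and will check it in a crop.

```bash
cat > meas.py <<'E'
from h import *
import sys
def big(m,near=None):
    n,l,s,c=cv2.connectedComponentsWithStats(m.astype(np.uint8))
    i=1+np.argmax(s[1:,4]); return l==i
def measure(fn):
    z=load(fn); im=z['im']; hsv=cv2.cvtColor(im,cv2.COLOR_RGB2HSV).astype(int); H,S,V=hsv[...,0],hsv[...,1],hsv[...,2]
    return z,im,H,S,V
def boardpoly(z,im,H,S,V):
    m=((S<40)&(V>110)).astype(np.uint8)
    m=cv2.morphologyEx(m,cv2.MORPH_OPEN,np.ones((3,3)))
    return m
def redline(z,H,S,V,roi):
    m=((H<8)|(H>172))&(S>130)&(V>90)&roi
    m=big(m); v,u=np.nonzero(m)
    P=plane(z,np.c_[u,v],0.012)
    vx,vy,x0,y0=cv2.fitLine(P[:,:2].astype(np.float32),cv2.DIST_L2,0,.01,.01).ravel()
    d=np.array([vx,vy]); d*=np.sign(d[0]); t=(P[:,:2]-[x0,y0])@d
    c=np.array([x0,y0])+d*(t.min()+t.max())/2
    return c,d,t.max()-t.min(),m.sum()
E
python3 - <<'E'
from meas import *
for fn,box in [('pics/scene0.png',(160,185,395,345)),('pics/side0.png',(195,140,370,275))]:
    z,im,H,S,V=measure(fn)
    x0,y0,x1,y1=box; roi=np.zeros(H.shape,bool); roi[y0:y1,x0:x1]=1
    print(fn,redline(z,H,S,V,roi))
    crop=cv2.resize(im[y0:y1,x0:x1],None,fx=3,fy=3,interpolation=cv2.INTER_CUBIC)
    cv2.imwrite(fn.replace('0.png','_crop.png'),cv2.cvtColor(crop,cv2.COLOR_RGB2BGR))
    P={'scene':[(257,212),(301,284),(247,205),(300,270),(300,299)],'side':[(278,235),(281,166)]}[fn[5:-5]]
    for p in P: print(p,im[p[1],p[0]],H[p[1],p[0]],S[p[1],p[0]],V[p[1],p[0]],plane(z,[p],.03).round(3))
E
```

```text
pics/scene0.png (array([0.55611835, 0.07247815]), array([ 0.9817825 , -0.19000815], dtype=float32), np.float64(0.2983232172514736), np.int64(167))
(257, 212) [142 112  70] 18 129 142 [[ 0.465 -0.017  0.03 ]]
(301, 284) [50 29 27] 3 117 50 [[0.64  0.169 0.03 ]]
(247, 205) [134 142 139] 79 14 142 [[ 0.45  -0.051  0.03 ]]
(300, 270) [134 143 139] 77 16 143 [[0.603 0.152 0.03 ]]
(300, 299) [141 151 148] 81 17 151 [[0.679 0.183 0.03 ]]
pics/side0.png (array([0.55218699, 0.07349284]), array([ 0.9816428 , -0.19072878], dtype=float32), np.float64(0.29364073790544404), np.int64(95))
(278, 235) [127 102  59] 19 137 127 [[ 0.463 -0.019  0.03 ]]
(281, 166) [48 37 28] 14 106 48 [[0.64 0.17 0.03]]
```

View pics/scene_crop.png

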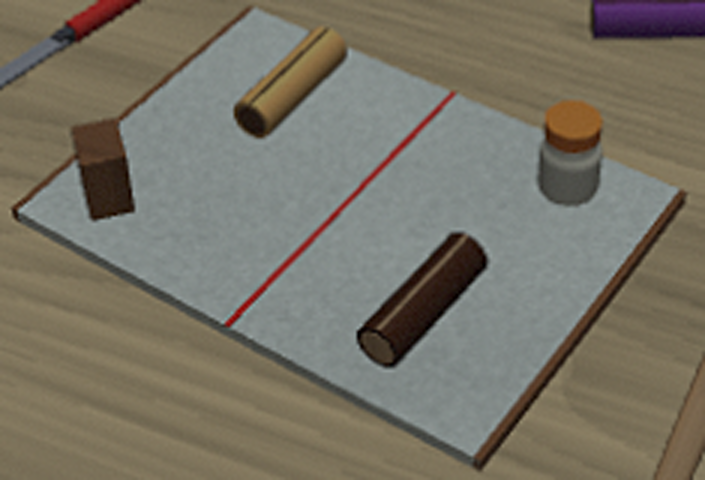

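View pics/side_crop.png

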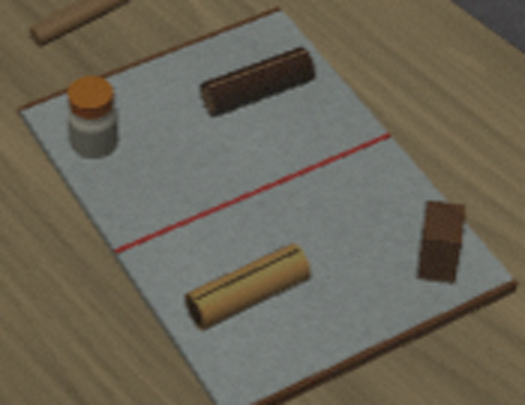

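The crops confirm it: the pale wooden dowel with a dark stripe is on the near half at -y, and the dark one is on the far half at +y. Now I'll measure their axes with masks.

```bash
cat >> meas.py <<'E'
C0=np.array([.554,.073]); D=np.array([.9817,-.1904]); D/=np.linalg.norm(D); N=np.array([-D[1],D[0]])
def dowelmask(H,S,V,kind,c,r=26):
    yy,xx=np.mgrid[:H.shape[0],:H.shape[1]]; roi=(abs(xx-c[0])<r)&(abs(yy-c[1])<r)
    m=roi&((S>50)|(V<75))
    return big(m)
def dowel(z,m,h=.03):
    v,u=np.nonzero(m); (cx,cy),(w,hh),a=cv2.minAreaRect(np.c_[u,v].astype(np.float32))
    mu=np.array([u.mean(),v.mean()])
    vx,vy,x0,y0=cv2.fitLine(np.c_[u,v].astype(np.float32),cv2.DIST_L2,0,.01,.01).ravel()
    P=plane(z,[(mu[0]-15*vx,mu[1]-15*vy),mu,(mu[0]+15*vx,mu[1]+15*vy)],h)[:,:2]
    d=P[2]-P[0]; d*=np.sign(d[0]); ang=np.degrees(np.arctan2(d@N,d@D))
    q=P[1]-C0
    return dict(n=int(m.sum()),mu=mu.round(1).tolist(),world=P[1].round(4).tolist(),board=[round(float(q@D),4),round(float(q@N),4)],ang=round(float(ang),2),rect=(round(w,1),round(hh,1)))
E
python3 - <<'E'
from meas import *
for fn,cs in [('pics/scene0.png',[(257,212),(301,284)]),('pics/side0.png',[(278,235),(281,166)])]:
    z,im,H,S,V=measure(fn)
    for c,k in zip(cs,['pale','dark']): print(fn,k,dowel(z,dowelmask(H,S,V,k,c)))
    for nm,p,h in ([('jar cap',(350,225),.07),('offcut top',(194,229),.072)] if 'scene' in fn else [('jar cap',(226,171),.075),('offcut',(343,212),.072)]):
        P=plane(z,[p],h)[0,:2];print(nm,P.round(3),((P-C0)@D).round(3),((P-C0)@N).round(3))
print(robot.observe()['position'])
E
```

```text
pics/scene0.png pale {'n': 911, 'mu': [260.5, 205.5], 'world': [0.4397, -0.0191], 'board': [-0.0946, -0.1121], 'ang': 5.81, 'rect': (43.0, 44.0)}
pics/scene0.png dark {'n': 850, 'mu': [300.2, 284.7], 'world': [0.6424, 0.1685], 'board': [0.0686, 0.1106], 'ang': -1.9, 'rect': (16.7, 52.4)}
jar cap [0.468 0.218] -0.112 0.126
offcut top [ 0.615 -0.099] 0.093 -0.158
pics/side0.png pale {'n': 556, 'mu': [277.1, 234.9], 'world': [0.4616, -0.0167], 'board': [-0.0736, -0.1057], 'ang': 2.28, 'rect': (13.2, 42.9)}
pics/side0.png dark {'n': 515, 'mu': [281.9, 146.7], 'world': [0.6966, 0.2312], 'board': [0.1099, 0.1825], 'ang': -33.97, 'rect': (21.0, 50.0)}
jar cap [0.478 0.222] -0.103 0.132
offcut [ 0.623 -0.096] 0.1 -0.153
[0.1378048  0.50635501 0.23068372]
```

```bash
cat >> meas.py <<'E'
def dowelmask(H,S,V,kind,c,r=26,z=None):
    yy,xx=np.mgrid[:H.shape[0],:H.shape[1]]
    P=plane(z,np.c_[xx.ravel(),yy.ravel()],.012)[:,:2]-C0
    roi=((abs(P@D)<.146)&(abs(P@N)<.2)).reshape(H.shape)&(abs(xx-c[0])<r)&(abs(yy-c[1])<r)
    return big(roi&((S>50)|(V<75)))
E
python3 - <<'E'
from meas import *
for fn,cs in [('pics/scene0.png',[(257,212),(301,284)]),('pics/side0.png',[(278,235),(281,166)])]:
    z,im,H,S,V=measure(fn)
    for c,k in zip(cs,['pale','dark']): print(fn,k,dowel(z,dowelmask(H,S,V,k,c,z=z)))
E
```

```text
pics/scene0.png pale {'n': 577, 'mu': [255.2, 213.2], 'world': [0.4707, -0.0186], 'board': [-0.0644, -0.1058], 'ang': 0.26, 'rect': (14.1, 42.4)}
pics/scene0.png dark {'n': 850, 'mu': [300.2, 284.7], 'world': [0.6424, 0.1685], 'board': [0.0686, 0.1106], 'ang': -1.9, 'rect': (16.7, 52.4)}
pics/side0.png pale {'n': 556, 'mu': [277.1, 234.9], 'world': [0.4616, -0.0167], 'board': [-0.0736, -0.1057], 'ang': 2.28, 'rect': (13.2, 42.9)}
pics/side0.png dark {'n': 464, 'mu': [280.5, 166.8], 'world': [0.6363, 0.1687], 'board': [0.0626, 0.1096], 'ang': -2.14, 'rect': (12.2, 38.6)}
```

Emit:
{"method": "carry_out", "body": {"dp": [[12.56, -22.84, -3.2], [12.56, -22.84, -3.2], [12.56, -22.84, -3.2], [12.56, -22.84, -3.2], [12.56, -22.84, -3.2], [12.56, -22.84, -3.2], [12.56, -22.84, -3.2], [12.56, -22.84, -3.2], [12.56, -22.84, -3.2], [12.56, -22.84, -3.2], [12.56, -22.84, -3.2], [12.56, -22.84, -3.2]], "turn": [[0, 0, -14.28], [0, 0, -14.28], [0, 0, -14.28], [0, 0, -14.28], [0, 0, -14.28], [0, 0, -14.28], [0, 0, -14.28], [0, 0, -14.28], [0, 0, -14.28], [0, 0, -14.28], [0, 0, -14.28], [0, 0, -14.28]], "hand": [0.2, 0.2, 0.2, 0.2, 0.2, 0.2, 0.2, 0.2, 0.2, 0.2, 0.2, 0.2], "newtons": 20}}

```text
t: 1.15
position: [0.3773, 0.0697, 0.1698]
tool_rot: [[0.981, -0.195, -0.0], [-0.195, -0.981, 0.001], [-0.001, -0.0, -1.0]]
ft_force: [-0.0, 0.5, 0.0]
gripper_width: 0.602
```

Emit:
{"method": "carry_out", "body": {"dp": [[1.6, -2.7, -0.8], [3.18, -5.43, -1.6], [3.18, -5.43, -2.4], [3.18, -5.43, -3.2], [3.18, -5.43, -3.8], [3.18, -5.43, -3.8], [3.18, -5.43, -3.8]], "turn": [[0, 0, 0.04], [0, 0, 0.04], [0, 0, 0.04], [0, 0, 0.04], [0, 0, 0.04], [0, 0, 0.04], [0, 0, 0.04]], "hand": [0.2, 0.2, 0.2, 0.2, 0.2, 0.2, 0.2]}}

```text
t: 1.73
position: [0.4557, -0.0661, 0.0735]
tool_rot: [[0.981, -0.193, -0.004], [-0.193, -0.981, 0.002], [-0.005, -0.001, -1.0]]
ft_force: [0.9, 0.3, 0.2]
gripper_width: 0.604
```

```bash
python3 - <<'E'
from meas import *
snap('wrist','pics/wrist1.png'); snap('side','pics/side1.png')
s=robot.observe();print(s['t'],s['position'].round(4),s['ft_force'].round(2),s['gripper_width'])
q=s['position'][:2]-C0;print(q@D,q@N)
E
```

```text
1.8333 [ 0.4572 -0.0656  0.0762] [-0.19  0.77 -0.34] 0.5970266947093014
-0.06861140018944101 -0.15444659625898355
```

View pics/wrist1.png

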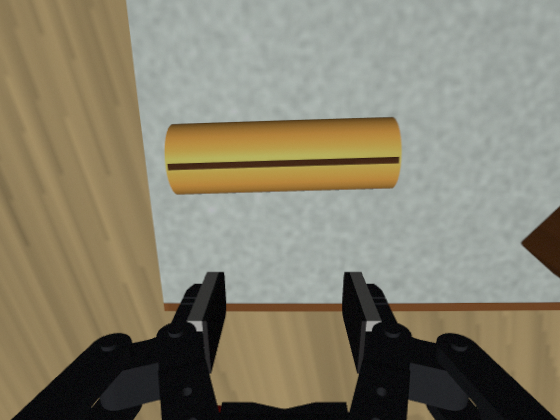

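View pics/side1.png

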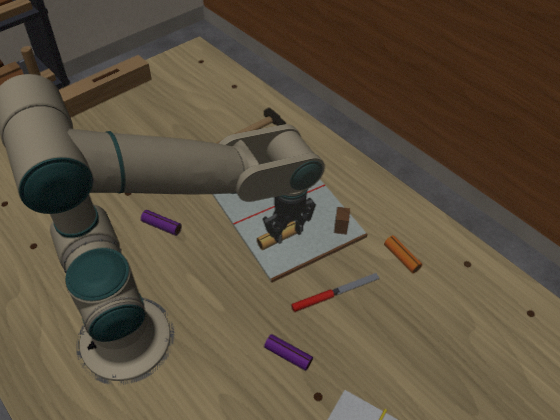

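The wrist view shows the pale dowel at (283,156) and the inner fingertip corners at about (224,272) and (344,272). I'll work out the tip height and the dowel position from it.

```bash
python3 - <<'E'
from meas import *
z,im,H,S,V=measure('pics/wrist1.png')
c=cv2.resize(im[250:350,170:400],None,fx=3.4,fy=3.4,interpolation=cv2.INTER_CUBIC); cv2.imwrite('pics/tips.png',cv2.cvtColor(c,cv2.COLOR_RGB2BGR))
p=np.array([.4572,-.0656])
for L,R in [((224,272),(344,272)),((225,272),(343,272))]:
  for h in np.arange(.066,.1,.004):
    a,b=plane(z,[L,R],h)[:,:2]; print(round(h,3),'gap',round(1000*np.linalg.norm(a-b),1),'fwd',(1000*((a+b)/2-p)@N).round(1),'x',(1000*((a+b)/2-p)@D).round(1))
m=big((S>60)&(np.mgrid[:420,:560][0]<230)&(np.mgrid[:420,:560][1]>140)&(np.mgrid[:420,:560][1]<420)&(H>10)&(H<40)|((V<60)&(np.mgrid[:420,:560][0]<210)&(np.mgrid[:420,:560][1]<420)&(np.mgrid[:420,:560][1]>150)))
z2=z; v,u=np.nonzero(m); print(m.sum(),u.min(),u.max(),v.min(),v.max()); 
for col in (200,283,370):
    vv=v[u==col]; P=plane(z,[(col,vv.min()),(col,vv.max())],.03); print(col,vv.min(),vv.max(),[( (q[:2]-C0)@D*1000).round(1) for q in P],[((q[:2]-C0)@N*1000).round(1) for q in P])
print(dowel(z,m))
E
```

```text
0.066 gap 55.6 fwd 0.6 x -1.1
0.07 gap 54.1 fwd 2.8 x -1.1
0.074 gap 52.6 fwd 5.0 x -1.1
0.078 gap 51.1 fwd 7.2 x -1.1
0.082 gap 49.7 fwd 9.3 x -1.1
0.086 gap 48.2 fwd 11.5 x -1.0
0.09 gap 46.7 fwd 13.7 x -1.0
0.094 gap 45.2 fwd 15.9 x -1.0
0.098 gap 43.7 fwd 18.0 x -1.0
0.066 gap 54.6 fwd 0.6 x -1.1
0.07 gap 53.2 fwd 2.8 x -1.1
0.074 gap 51.7 fwd 5.0 x -1.1
0.078 gap 50.3 fwd 7.2 x -1.1
0.082 gap 48.8 fwd 9.3 x -1.1
0.086 gap 47.4 fwd 11.5 x -1.0
0.09 gap 45.9 fwd 13.7 x -1.0
0.094 gap 44.5 fwd 15.9 x -1.0
0.098 gap 43.0 fwd 18.0 x -1.0
16455 164 401 117 194
200 123 193 [np.float64(-111.8), np.float64(-114.5)] [np.float64(-89.8), np.float64(-126.3)]
283 120 190 [np.float64(-70.3), np.float64(-70.3)] [np.float64(-88.5), np.float64(-124.7)]
370 118 188 [np.float64(-27.0), np.float64(-24.4)] [np.float64(-87.5), np.float64(-123.6)]
{'n': 16455, 'mu': [283.1, 155.3], 'world': [0.4648, -0.0179], 'board': [-0.0702, -0.1062], 'ang': 1.71, 'rect': (71.2, 237.2)}
```

View pics/tips.png

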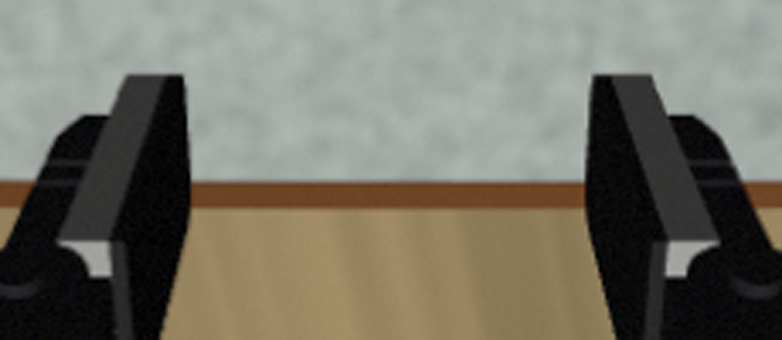

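The wrist view agrees with the fixed cameras: pale dowel at board (-70, -106) mm, 1.7° off. The tip height at this opening is only good to about ±3 mm, so I'll find it with a gentle touch on the board.

Emit:
{"method": "carry_out", "body": {"dp": [[0, 0, -0.8], [0, 0, -1.6], [0, 0, -2.2], [0, 0, -2.45], [0, 0, -2.45], [0, 0, -2.45]], "turn": [[0, 0, 0.0], [0, 0, 0], [0, 0, 0], [0, 0, 0], [0, 0, 0], [0, 0, 0]], "hand": [0.2, 0.2, 0.2, 0.2, 0.2, 0.2]}}

```text
t: 2.33
position: [0.4581, -0.0652, 0.0166]
tool_rot: [[0.982, -0.19, 0.004], [-0.19, -0.982, -0.0], [0.004, -0.001, -1.0]]
ft_force: [0.5, -0.1, 0.7]
gripper_width: 0.602
```

Emit:
{"method": "carry_out", "body": {"dp": [[0, 0, -0.1], [0, 0, -0.1], [0, 0, -0.1]], "turn": [[0, 0, 0], [0, 0, 0], [0, 0, 0]], "hand": [0.2, 0.2, 0.2]}}

```text
t: 2.58
position: [0.4587, -0.0653, 0.015]
tool_rot: [[0.982, -0.19, 0.005], [-0.19, -0.982, -0.001], [0.005, -0.0, -1.0]]
ft_force: [1.0, -0.2, 0.2]
gripper_width: 0.598
```

Emit:
{"method": "carry_out", "body": {"dp": [[0, 0, -0.12], [0, 0, -0.12], [0, 0, -0.12]], "turn": [[0, 0, 0], [0, 0, 0], [0, 0, 0]], "hand": [0.2, 0.2, 0.2]}}

```text
t: 2.83
position: [0.4586, -0.0652, 0.012]
tool_rot: [[0.982, -0.19, 0.005], [-0.19, -0.982, -0.0], [0.005, -0.0, -1.0]]
ft_force: [0.2, 0.2, -0.5]
gripper_width: 0.598
```

Emit:
{"method": "carry_out", "body": {"dp": [[0, 0, -0.1], [0, 0, -0.1], [0, 0, -0.1]], "turn": [[0, 0, 0], [0, 0, 0], [0, 0, 0]], "hand": [0.2, 0.2, 0.2]}}

```text
t: 3.08
position: [0.4584, -0.0652, 0.0092]
tool_rot: [[0.982, -0.19, 0.005], [-0.19, -0.982, -0.0], [0.005, -0.001, -1.0]]
ft_force: [0.1, 0.3, 0.3]
gripper_width: 0.605
```

Emit:
{"method": "carry_out", "body": {"dp": [[0, 0, -0.06], [0, 0, -0.06], [0, 0, -0.06]], "turn": [[0, 0, 0], [0, 0, 0], [0, 0, 0]], "hand": [0.2, 0.2, 0.2]}}

```text
t: 3.33
position: [0.4587, -0.0653, 0.0088]
tool_rot: [[0.982, -0.19, 0.005], [-0.19, -0.982, -0.0], [0.005, -0.0, -1.0]]
ft_force: [-5.2, 0.3, 9.5]
gripper_width: 0.598
```

Emit:
{"method": "carry_out", "body": {"dp": [[0, 0, -0.06], [0, 0, -0.06], [0, 0, -0.06]], "turn": [[0, 0, 0], [0, 0, 0], [0, 0, 0]], "hand": [0.2, 0.2, 0.2]}}

```text
t: 3.58
position: [0.4587, -0.0653, 0.0088]
tool_rot: [[0.982, -0.19, 0.004], [-0.19, -0.982, -0.0], [0.004, -0.0, -1.0]]
ft_force: [-7.2, 1.6, 14.4]
gripper_width: 0.601
```

Contact came at TCP z 0.0088 m, so the tips are 3.2 mm above the TCP at this opening. A tip height of 22 mm above the board therefore needs TCP z ≈ 0.031. I'll lift to that and start rolling along board +y at about 36 mm/s.

Emit:
{"method": "carry_out", "body": {"dp": [[-0.06, 0.01, 0.5], [-0.12, 0.02, 0.88], [-0.12, 0.02, 0.88], [-0.12, 0.02, 0.88]], "turn": [[0, 0.04, 0], [0, 0.04, 0], [0, 0.04, 0], [0, 0.04, 0]], "hand": [0.2, 0.2, 0.2, 0.2]}}

```text
t: 3.92
position: [0.4562, -0.0649, 0.0312]
tool_rot: [[0.982, -0.19, 0.002], [-0.19, -0.982, -0.001], [0.002, 0.0, -1.0]]
ft_force: [0.2, 0.2, -0.5]
gripper_width: 0.598
```

Emit:
{"method": "carry_out", "body": {"dp": [[0.023, 0.118, 0], [0.046, 0.236, 0], [0.069, 0.353, 0], [0.092, 0.471, 0], [0.114, 0.589, 0], [0.137, 0.707, 0], [0.16, 0.825, 0], [0.183, 0.942, 0], [0.206, 1.06, 0], [0.229, 1.178, 0], [0.251, 1.296, 0], [0.274, 1.414, 0]], "turn": [[0, 0, 0], [0, 0, 0], [0, 0, 0], [0, 0, 0], [0, 0, 0], [0, 0, 0], [0, 0, 0], [0, 0, 0], [0, 0, 0], [0, 0, 0], [0, 0, 0], [0, 0, 0]], "hand": [0.2, 0.2, 0.2, 0.2, 0.2, 0.2, 0.2, 0.2, 0.2, 0.2, 0.2, 0.2]}}

```text
t: 4.92
position: [0.4631, -0.0293, 0.0312]
tool_rot: [[0.982, -0.19, 0.002], [-0.19, -0.982, -0.001], [0.002, 0.0, -1.0]]
ft_force: [-0.4, -0.2, 0.1]
gripper_width: 0.599
```

```bash
python3 - <<'E'
from meas import *
snap('wrist','pics/wrist2.png')
s=robot.observe();print(s['t'],s['position'].round(4),s['ft_force'].round(2),s['tool_rot'].round(3).tolist())
q=s['position'][:2]-C0;print(q@D,q@N)
E
```

```text
4.9667 [ 0.4632 -0.0289  0.0312] [-0.6   0.09  0.36] [[0.982, -0.189, 0.002], [-0.189, -0.982, -0.0], [0.002, 0.0, -1.0]]
-0.0697715089862243 -0.11731339415365945
```

View pics/wrist2.png

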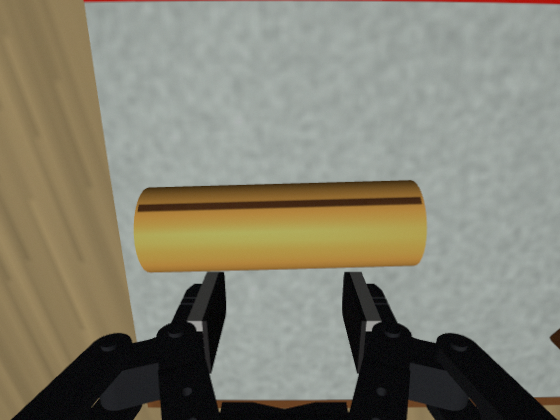

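The fingers are just behind the dowel, whose near edge is at v≈268, and the stripe has moved, so it is rolling. I'll measure it.

```bash
cat >> meas.py <<'E'
def wd(fn,pos=None,line=True):
    """dowel in wrist view: silhouette edge lines -> axis at z=.03 by averaging tangent planes"""
    z,im,H,S,V=measure(fn)
    yy,xx=np.mgrid[:420,:560]
    P=plane(z,np.c_[xx.ravel(),yy.ravel()],.012)[:,:2]-C0
    roi=((abs(P@D)<.14)&(abs(P@N)<.2)).reshape(H.shape)
    m=big(cv2.morphologyEx((roi&(S>110)&(H>10)&(H<40)).astype(np.uint8),cv2.MORPH_CLOSE,np.ones((13,13)))>0)
    cnt=cv2.findContours(m.astype(np.uint8),cv2.RETR_EXTERNAL,cv2.CHAIN_APPROX_NONE)[0]
    v,u=np.nonzero(m); u0,u1=np.percentile(u,[12,88]).astype(int)
    T=[];B=[]
    for c in range(u0,u1,4):
        vv=v[u==c]; T.append((c,vv.min()-.5)); B.append((c,vv.max()+.5))
    # tangent planes through camera centre: angle in board y-z plane
    o=z['pose'][:3,3]; out=[]
    for c1,c2 in zip(T,B):
        _,d=ray(z,[c1,c2]); e=[np.arctan2(-q[2],q[:2]@N) for q in d]
        a=np.mean(e); s=(o[2]-.03)/np.sin(a); y=(o[:2]-C0)@N+s*np.cos(a)
        x=((plane(z,[((c1[0]+c2[0])/2,(c1[1]+c2[1])/2)],.03)[0,:2]-C0)@D); out.append((x,y,2*s*np.sin(abs(e[0]-e[1])/2)))
    out=np.array(out); k=np.polyfit(out[:,0],out[:,1],1); xe=[(plane(z,[(uu,v[abs(u-uu)<2].mean())],.03)[0,:2]-C0)@D for uu in (u.min()+2,u.max()-2)]
    xc=np.mean(xe); print('dowel x %.1f len %.1f  y@mid %.1f  ang %.2f deg  diam %.1f'%(xc*1e3,(xe[1]-xe[0])*1e3,np.polyval(k,xc)*1e3,np.degrees(np.arctan(k[0])),out[:,2].mean()*1e3))
    r=((H<6)|(H>174))&(S>140)&(V>80)
    r=r&(abs((P@N).reshape(H.shape))<.02)&(abs((P@D).reshape(H.shape))<.148)
    if r.sum()>60:
        vv,uu=np.nonzero(r); q=plane(z,np.c_[uu,vv],.012)[:,:2]-C0; kk=np.polyfit(q@D,q@N,1); print('line in view: n',r.sum(),'y at dowel x %.1f ang %.2f, y range %.1f..%.1f, x %.0f..%.0f'%(np.polyval(kk,xc)*1e3,np.degrees(kk[0]),(q@N).min()*1e3,(q@N).max()*1e3,(q@D).min()*1e3,(q@D).max()*1e3), 'touches edge',vv.min())
    return m
E
python3 - <<'E'
from meas import *
wd('pics/wrist1.png');wd('pics/wrist2.png')
E
```

```text
dowel x -70.7 len 118.5  y@mid -106.4  ang 1.66 deg  diam 35.5
dowel x -70.9 len 121.1  y@mid -90.9  ang 1.65 deg  diam 35.7
line in view: n 501 y at dowel x -2.1 ang 0.19, y range -2.4..-1.0, x -148..41 touches edge 0
```

Emit:
{"method": "carry_out", "body": {"dp": [[0.023, 0.118, 0], [0.046, 0.236, 0], [0.069, 0.353, 0], [0.092, 0.471, 0], [0.114, 0.589, 0], [0.137, 0.707, 0], [0.16, 0.825, 0], [0.183, 0.942, 0], [0.206, 1.06, 0], [0.229, 1.178, 0], [0.251, 1.296, 0], [0.274, 1.414, 0]], "turn": [[0, 0, 0], [0, 0, 0], [0, 0, 0], [0, 0, 0], [0, 0, 0], [0, 0, 0], [0, 0, 0], [0, 0, 0], [0, 0, 0], [0, 0, 0], [0, 0, 0], [0, 0, 0]], "hand": [0.2, 0.2, 0.2, 0.2, 0.2, 0.2, 0.2, 0.2, 0.2, 0.2, 0.2, 0.2]}}

```text
t: 5.97
position: [0.4701, 0.0068, 0.0313]
tool_rot: [[0.982, -0.189, 0.002], [-0.189, -0.982, -0.001], [0.002, 0.0, -1.0]]
ft_force: [-0.5, 0.2, 3.1]
gripper_width: 0.603
```

Emit:
{"method": "carry_out", "body": {"dp": [[0.023, 0.118, 0], [0.046, 0.236, 0], [0.069, 0.353, 0], [0.092, 0.471, 0], [0.114, 0.589, 0], [0.137, 0.707, 0], [0.16, 0.825, 0], [0.183, 0.942, 0], [0.198, 1.02, 0], [0.206, 1.06, 0], [0.214, 1.1, 0], [0.218, 1.12, 0]], "turn": [[0, 0, 0], [0, 0, 0], [0, 0, 0], [0, 0, 0], [0, 0, 0], [0, 0, 0], [0, 0, 0], [0, 0, 0], [0, 0, 0], [0, 0, 0], [0, 0, 0], [0, 0, 0]], "hand": [0.2, 0.2, 0.2, 0.2, 0.2, 0.2, 0.2, 0.2, 0.2, 0.2, 0.2, 0.2]}}

```text
t: 6.97
position: [0.4754, 0.0349, 0.0312]
tool_rot: [[0.982, -0.189, 0.001], [-0.189, -0.982, -0.0], [0.001, 0.0, -1.0]]
ft_force: [-0.3, -2.4, 1.6]
gripper_width: 0.598
```

```bash
python3 - <<'E'
from meas import *
snap('wrist','pics/wrist3.png')
s=robot.observe();print(s['t'],s['position'].round(4),s['ft_force'].round(2),s['tool_rot'].round(3).tolist())
q=s['position'][:2]-C0;print(q@D,q@N)
wd('pics/wrist3.png')
E
```

```text
7.0167 [0.4755 0.0349 0.0312] [ 0.05 -0.91  1.42] [[0.982, -0.189, 0.001], [-0.189, -0.982, -0.0], [0.002, 0.0, -1.0]]
-0.06985208740904117 -0.0523750456489295
dowel x -70.5 len 121.4  y@mid -26.9  ang -0.51 deg  diam 35.9
line in view: n 4883 y at dowel x -0.5 ang 0.03, y range -2.9..2.0, x -148..56 touches edge 154
```

View pics/wrist3.png

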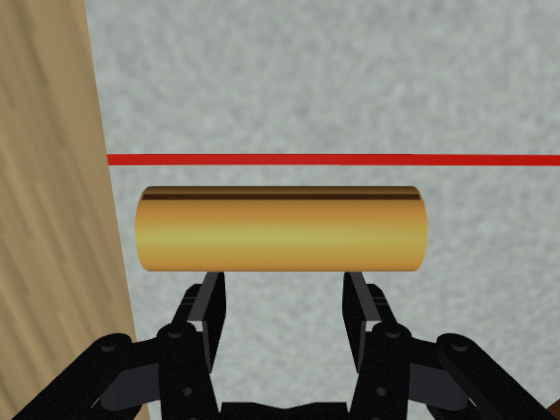

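It's squared up: the dowel is at y=-26.9 mm and the line at -0.5. I'll roll it 23 mm more, slowing down at the end, and then check.

Emit:
{"method": "carry_out", "body": {"dp": [[0.019, 0.098, 0], [0.038, 0.196, 0], [0.057, 0.295, 0], [0.076, 0.393, 0], [0.095, 0.491, 0], [0.114, 0.589, 0], [0.131, 0.677, 0], [0.145, 0.746, 0], [0.156, 0.805, 0], [0.165, 0.85, 0], [0.171, 0.88, 0], [0.175, 0.9, 0]], "turn": [[0, 0, 0], [0, 0, 0], [0, 0, 0], [0, 0, 0], [0, 0, 0], [0, 0, 0], [0, 0, 0], [0, 0, 0], [0, 0, 0], [0, 0, 0], [0, 0, 0], [0, 0, 0]], "hand": [0.2, 0.2, 0.2, 0.2, 0.2, 0.2, 0.2, 0.2, 0.2, 0.2, 0.2, 0.2]}}

```text
t: 8.02
position: [0.4798, 0.0575, 0.0312]
tool_rot: [[0.982, -0.189, 0.001], [-0.189, -0.982, -0.0], [0.001, 0.0, -1.0]]
ft_force: [0.7, -1.4, 1.9]
gripper_width: 0.6
```

Emit:
{"method": "carry_out", "body": {"dp": [[0, 0, 0], [0, 0, 0], [0, 0, 0]], "turn": [[0, 0, 0], [0, 0, 0], [0, 0, 0]], "hand": [0.2, 0.2, 0.2]}}

```text
t: 8.27
position: [0.4798, 0.0574, 0.0311]
tool_rot: [[0.982, -0.189, 0.001], [-0.189, -0.982, -0.0], [0.001, 0.0, -1.0]]
ft_force: [0.7, -1.1, 1.1]
gripper_width: 0.598
```

```bash
python3 - <<'E'
from meas import *
snap('wrist','pics/wrist4.png')
s=robot.observe();print(s['t'],s['position'].round(4),s['ft_force'].round(2),s['tool_rot'].round(3).tolist())
q=s['position'][:2]-C0;print(q@D,q@N)
wd('pics/wrist4.png')
E
```

```text
8.3167 [0.4798 0.0574 0.0311] [ 0.65 -1.48  1.62] [[0.982, -0.189, 0.001], [-0.189, -0.982, -0.0], [0.001, 0.0, -1.0]]
-0.06987454510071252 -0.029405065085850814
dowel x -70.6 len 121.3  y@mid -4.9  ang 2.94 deg  diam 37.8
line in view: n 1396 y at dowel x -0.4 ang -0.04, y range -2.7..1.8, x -148..62 touches edge 203
```

View pics/wrist4.png

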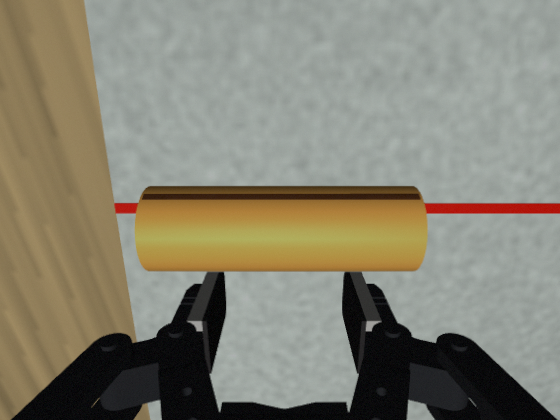

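The stripe sits in the same place on the dowel in the last two views, so over that stretch it slid instead of rolling. I'll stop pushing and work out the true fingertip geometry before going on.

```bash
python3 - <<'E'
from meas import *
z,im,H,S,V=measure('pics/wrist4.png')
s=np.array([.4798,.0574]); 
for nm,px in [('frontL',(224,272)),('frontR',(344,272)),('cornerbackL',(225.9,311.8)),('cornerbackR',(342,312)),('stripL',(207,272)),('stripR',(362,272))]:
    print(nm,[(round(h*1e3),((plane(z,[px],.031+h)[0,:2]-s)@D*1e3).round(1),((plane(z,[px],.031+h)[0,:2]-s)@N*1e3).round(1)) for h in (0,.003,.006,.009,.012)])
c=cv2.resize(im[255:345,180:390],None,fx=3.7,fy=3.7,interpolation=cv2.INTER_CUBIC); c=np.clip(c.astype(float)*2.5,0,255).astype(np.uint8); cv2.imwrite('pics/tips4.png',cv2.cvtColor(c,cv2.COLOR_RGB2BGR))
E
```

```text
frontL [(0, np.float64(-26.1), np.float64(5.5)), (3, np.float64(-25.5), np.float64(7.1)), (6, np.float64(-25.0), np.float64(8.7)), (9, np.float64(-24.4), np.float64(10.4)), (12, np.float64(-23.9), np.float64(12.0))]
frontR [(0, np.float64(26.8), np.float64(5.5)), (3, np.float64(26.2), np.float64(7.1)), (6, np.float64(25.6), np.float64(8.8)), (9, np.float64(25.1), np.float64(10.4)), (12, np.float64(24.5), np.float64(12.0))]
cornerbackL [(0, np.float64(-26.3), np.float64(-15.1)), (3, np.float64(-25.8), np.float64(-13.0)), (6, np.float64(-25.2), np.float64(-11.0)), (9, np.float64(-24.7), np.float64(-8.9)), (12, np.float64(-24.1), np.float64(-6.8))]
cornerbackR [(0, np.float64(27.0), np.float64(-15.2)), (3, np.float64(26.5), np.float64(-13.1)), (6, np.float64(25.9), np.float64(-11.0)), (9, np.float64(25.3), np.float64(-9.0)), (12, np.float64(24.7), np.float64(-6.9))]
stripL [(0, np.float64(-33.6), np.float64(5.5)), (3, np.float64(-32.9), np.float64(7.1)), (6, np.float64(-32.2), np.float64(8.7)), (9, np.float64(-31.5), np.float64(10.4)), (12, np.float64(-30.8), np.float64(12.0))]
stripR [(0, np.float64(34.7), np.float64(5.5)), (3, np.float64(34.0), np.float64(7.1)), (6, np.float64(33.2), np.float64(8.8)), (9, np.float64(32.5), np.float64(10.4)), (12, np.float64(31.8), np.float64(12.0))]
```

View pics/tips4.png

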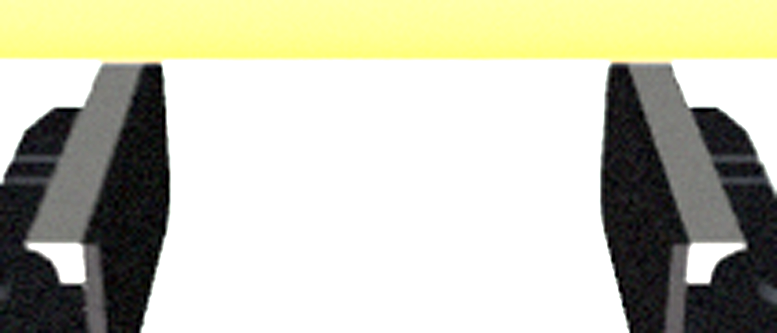

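The camera puts the front tip corners 6–9 mm above the TCP, while the touch test gave 3.2 mm. The retained wrist force also points to a high contact that wedges the dowel instead of rolling it. I'll lower the tips, roll the pale dowel back with a run-up from the other side, and then roll it properly onto the line.

Emit:
{"method": "carry_out", "body": {"dp": [[-0.04, -0.2, 0], [-0.04, -0.2, 1.3], [-0.04, -0.2, 2.4], [0.2, 1.0, 2.4], [0.5, 2.7, 2.4], [0.53, 2.73, 1.6], [0.53, 2.73, 0.6], [0.53, 2.73, -0.24], [0.53, 2.73, -0.24], [0.53, 2.73, -0.24], [0.53, 2.73, -0.24]], "turn": [[0, 0, 0], [0, 0, 0], [0, 0, 0], [0, 0, 0], [0, 0, 0], [0, 0, 0], [0, 0, 0], [0, 0, 0], [0, 0, 0], [0, 0, 0], [0, 0, 0]], "hand": [0.2, 0.2, 0.2, 0.2, 0.2, 0.2, 0.2, 0.2, 0.2, 0.2, 0.2]}}

```text
t: 9.23
position: [0.4937, 0.1256, 0.0264]
tool_rot: [[0.982, -0.19, 0.003], [-0.19, -0.982, 0.0], [0.003, -0.001, -1.0]]
ft_force: [-0.3, 0.3, 0.3]
gripper_width: 0.601
```

```bash
python3 - <<'E'
from meas import *
snap('wrist','pics/wrist5.png')
s=robot.observe();print(s['t'],s['position'].round(4),s['ft_force'].round(2),s['tool_rot'].round(3).tolist())
q=s['position'][:2]-C0;print(q@D,q@N)
E
```

```text
9.2833 [0.4941 0.1256 0.0268] [-0.04 -0.87 -0.68] [[0.982, -0.19, 0.004], [-0.19, -0.982, 0.0], [0.004, -0.001, -1.0]]
-0.06884011764357928 0.040273571727155934
```

View pics/wrist5.png

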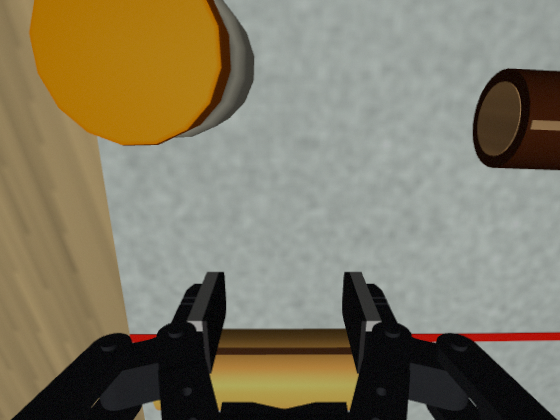

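Emit:
{"method": "carry_out", "body": {"dp": [[-0.023, -0.118, -0.03], [-0.046, -0.236, -0.06], [-0.069, -0.353, -0.06], [-0.092, -0.471, -0.06], [-0.114, -0.589, -0.06], [-0.137, -0.707, -0.06], [-0.16, -0.825, -0.06], [-0.183, -0.942, -0.06], [-0.206, -1.06, -0.06], [-0.229, -1.178, -0.06], [-0.251, -1.296, -0.06], [-0.274, -1.414, -0.06]], "turn": [[0, 0, 0], [0, 0, 0], [0, 0, 0], [0, 0, 0], [0, 0, 0], [0, 0, 0], [0, 0, 0], [0, 0, 0], [0, 0, 0], [0, 0, 0], [0, 0, 0], [0, 0, 0]], "hand": [0.2, 0.2, 0.2, 0.2, 0.2, 0.2, 0.2, 0.2, 0.2, 0.2, 0.2, 0.2]}}

```text
t: 10.28
position: [0.4872, 0.09, 0.0253]
tool_rot: [[0.982, -0.19, 0.004], [-0.19, -0.982, 0.0], [0.004, -0.001, -1.0]]
ft_force: [-0.2, 0.3, 0.5]
gripper_width: 0.598
```

```bash
python3 - <<'E'
from meas import *
snap('wrist','pics/wrist6.png')
s=robot.observe();print(s['t'],s['position'].round(4),s['ft_force'].round(2),s['tool_rot'].round(3).tolist())
q=s['position'][:2]-C0;print(q@D,q@N)
E
```

```text
10.3333 [0.4871 0.0896 0.0253] [ 0.92 -1.56 -0.58] [[0.982, -0.19, 0.004], [-0.19, -0.982, -0.0], [0.004, -0.001, -1.0]]
-0.06881647295826503 0.003572760597930191
```

View pics/wrist6.png

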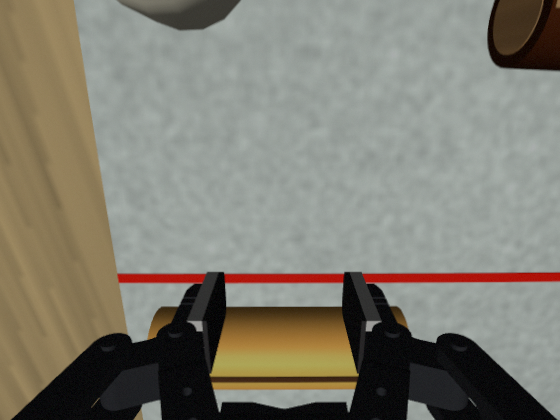

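The stripe moved from the top silhouette to v≈380, so with the lower tips the dowel rolls. I'll continue back, this time starting from contact, to see whether it keeps rolling.

Emit:
{"method": "carry_out", "body": {"dp": [[-0.023, -0.118, 0], [-0.046, -0.236, 0], [-0.069, -0.353, 0], [-0.092, -0.471, 0], [-0.114, -0.589, 0], [-0.137, -0.707, 0], [-0.16, -0.825, 0], [-0.183, -0.942, 0], [-0.206, -1.06, 0], [-0.229, -1.178, 0], [-0.251, -1.296, 0], [-0.274, -1.414, 0]], "turn": [[0, 0, 0], [0, 0, 0], [0, 0, 0], [0, 0, 0], [0, 0, 0], [0, 0, 0], [0, 0, 0], [0, 0, 0], [0, 0, 0], [0, 0, 0], [0, 0, 0], [0, 0, 0]], "hand": [0.2, 0.2, 0.2, 0.2, 0.2, 0.2, 0.2, 0.2, 0.2, 0.2, 0.2, 0.2]}}

```text
t: 11.33
position: [0.4802, 0.054, 0.0253]
tool_rot: [[0.982, -0.19, 0.004], [-0.19, -0.982, -0.0], [0.004, -0.001, -1.0]]
ft_force: [0.6, -0.1, 0.1]
gripper_width: 0.6
```

```bash
python3 - <<'E'
from meas import *
snap('wrist','pics/wrist7.png')
s=robot.observe();print(s['t'],s['position'].round(4),s['ft_force'].round(2),s['tool_rot'].round(3).tolist())
q=s['position'][:2]-C0;print(q@D,q@N)
E
```

```text
11.3833 [0.4801 0.0536 0.0252] [ 0.01 -0.72 -0.66] [[0.982, -0.19, 0.004], [-0.19, -0.982, -0.0], [0.004, -0.0, -1.0]]
-0.0688400526441932 -0.033134633956396445
```

View pics/wrist7.png

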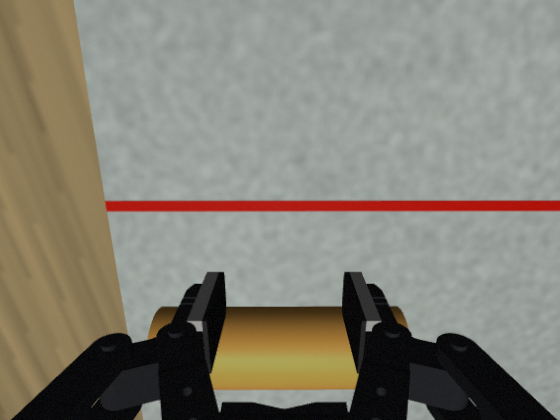

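Still rolling: the stripe has gone underneath and the forces are near zero. One more stretch back, then over to the other side.

Emit:
{"method": "carry_out", "body": {"dp": [[-0.023, -0.118, 0], [-0.046, -0.236, 0], [-0.069, -0.353, 0], [-0.092, -0.471, 0], [-0.114, -0.589, 0], [-0.137, -0.707, 0], [-0.16, -0.825, 0], [-0.183, -0.942, 0], [-0.206, -1.06, 0], [-0.217, -1.119, 0], [-0.225, -1.158, 0], [-0.229, -1.18, 0]], "turn": [[0, 0, 0], [0, 0, 0], [0, 0, 0], [0, 0, 0], [0, 0, 0], [0, 0, 0], [0, 0, 0], [0, 0, 0], [0, 0, 0], [0, 0, 0], [0, 0, 0], [0, 0, 0]], "hand": [0.2, 0.2, 0.2, 0.2, 0.2, 0.2, 0.2, 0.2, 0.2, 0.2, 0.2, 0.2]}}

```text
t: 12.38
position: [0.4744, 0.0239, 0.0253]
tool_rot: [[0.982, -0.19, 0.004], [-0.19, -0.982, -0.0], [0.004, -0.0, -1.0]]
ft_force: [-0.4, -0.3, -0.2]
gripper_width: 0.603
```

Emit:
{"method": "carry_out", "body": {"dp": [[0.03, 0.15, 0], [0.03, 0.15, 1.3], [0.03, 0.15, 2.6], [-0.2, -1.3, 2.6], [-0.55, -2.9, 2.6], [-0.6, -3.14, 2.6], [-0.6, -3.14, 2.6], [-0.6, -3.14, 2.6], [-0.6, -3.14, 2.6]], "turn": [[0, 0.02, 0], [0, 0.04, 0], [0, 0.04, 0], [0, 0.04, 0], [0, 0.04, 0], [0, 0.04, 0], [0, 0.04, 0], [0, 0.04, 0], [0, 0.04, 0]], "hand": [0.2, 0.2, 0.2, 0.2, 0.2, 0.2, 0.2, 0.2, 0.2]}}

```text
t: 13.13
position: [0.4595, -0.0535, 0.09]
tool_rot: [[0.982, -0.19, -0.001], [-0.19, -0.982, 0.0], [-0.001, -0.0, -1.0]]
ft_force: [0.0, 0.0, 0.3]
gripper_width: 0.602
```

```bash
python3 - <<'E'
from meas import *
snap('wrist','pics/wrist8.png')
s=robot.observe();print(s['t'],s['position'].round(4),s['ft_force'].round(2),s['tool_rot'].round(3).tolist())
q=s['position'][:2]-C0;print(q@D,q@N)
wd('pics/wrist8.png')
E
```

```text
13.1833 [ 0.4595 -0.0534  0.09  ] [-0.07  0.84  0.42] [[0.982, -0.189, -0.001], [-0.189, -0.982, 0.0], [-0.001, -0.0, -1.0]]
-0.06866237221242201 -0.14206509180370103
dowel x -70.9 len 117.5  y@mid -95.1  ang 0.08 deg  diam 35.7
```

View pics/wrist8.png

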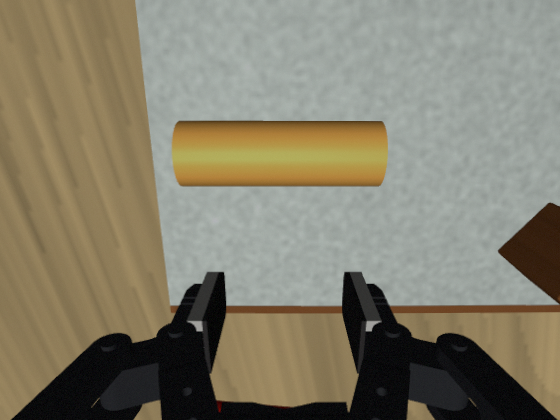

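The pale dowel is at y=-95.1 mm and squared (0.1°). Lowering behind it and rolling forward.

Emit:
{"method": "carry_out", "body": {"dp": [[0, 0, -1.2], [0, 0, -2.2], [0, 0, -2.6], [0, 0, -2.6], [0, 0, -2.6]], "turn": [[0, 0, 0], [0, 0, 0], [0, 0, 0], [0, 0, 0], [0, 0, 0]], "hand": [0.2, 0.2, 0.2, 0.2, 0.2]}}

```text
t: 13.6
position: [0.4597, -0.0528, 0.0253]
tool_rot: [[0.982, -0.188, -0.001], [-0.188, -0.982, 0.0], [-0.001, -0.0, -1.0]]
ft_force: [-0.7, 0.8, 0.5]
gripper_width: 0.596
```

Emit:
{"method": "carry_out", "body": {"dp": [[0.023, 0.118, 0], [0.046, 0.236, 0], [0.069, 0.353, 0], [0.092, 0.471, 0], [0.114, 0.589, 0], [0.137, 0.707, 0], [0.16, 0.825, 0], [0.183, 0.942, 0], [0.206, 1.06, 0], [0.229, 1.178, 0], [0.251, 1.296, 0], [0.274, 1.414, 0]], "turn": [[0, 0, 0], [0, 0, 0], [0, 0, 0], [0, 0, 0], [0, 0, 0], [0, 0, 0], [0, 0, 0], [0, 0, 0], [0, 0, 0], [0, 0, 0], [0, 0, 0], [0, 0, 0]], "hand": [0.2, 0.2, 0.2, 0.2, 0.2, 0.2, 0.2, 0.2, 0.2, 0.2, 0.2, 0.2]}}

```text
t: 14.6
position: [0.4666, -0.0172, 0.0253]
tool_rot: [[0.982, -0.188, -0.002], [-0.188, -0.982, 0.0], [-0.002, -0.0, -1.0]]
ft_force: [0.3, 0.2, -0.4]
gripper_width: 0.596
```

Emit:
{"method": "carry_out", "body": {"dp": [[0.023, 0.118, 0], [0.046, 0.236, 0], [0.069, 0.353, 0], [0.092, 0.471, 0], [0.114, 0.589, 0], [0.137, 0.707, 0], [0.16, 0.825, 0], [0.183, 0.942, 0], [0.206, 1.06, 0], [0.229, 1.178, 0], [0.251, 1.296, 0], [0.274, 1.414, 0]], "turn": [[0, 0, 0], [0, 0, 0], [0, 0, 0], [0, 0, 0], [0, 0, 0], [0, 0, 0], [0, 0, 0], [0, 0, 0], [0, 0, 0], [0, 0, 0], [0, 0, 0], [0, 0, 0]], "hand": [0.2, 0.2, 0.2, 0.2, 0.2, 0.2, 0.2, 0.2, 0.2, 0.2, 0.2, 0.2]}}

```text
t: 15.6
position: [0.4735, 0.0185, 0.0253]
tool_rot: [[0.982, -0.188, -0.002], [-0.188, -0.982, 0.0], [-0.002, -0.0, -1.0]]
ft_force: [-0.1, -0.1, 0.2]
gripper_width: 0.602
```

```bash
python3 - <<'E'
from meas import *
snap('wrist','pics/wrist9.png')
s=robot.observe();print(s['t'],s['position'].round(4),s['ft_force'].round(2),s['tool_rot'].round(3).tolist())
q=s['position'][:2]-C0;print(q@D,q@N)
wd('pics/wrist9.png')
E
```

```text
15.65 [0.4736 0.0189 0.0253] [-0.01  0.7   0.13] [[0.982, -0.188, -0.001], [-0.188, -0.982, 0.001], [-0.002, -0.0, -1.0]]
-0.06863890696471035 -0.06846250729541378
dowel x -70.4 len 121.1  y@mid -42.4  ang 2.14 deg  diam 37.8
line in view: n 5250 y at dowel x -0.2 ang 0.05, y range -2.5..2.3, x -148..49 touches edge 116
```

View pics/wrist9.png

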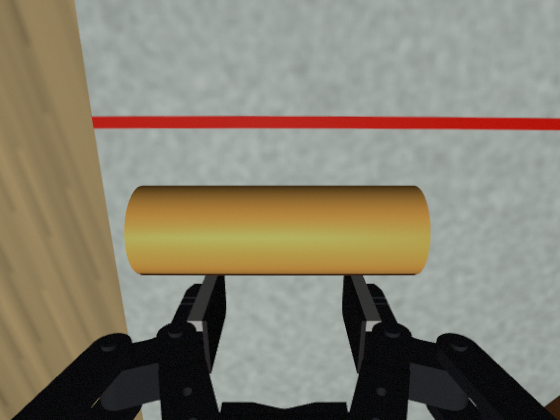

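```bash
sed -i 's/    out=np.array(out); k=/    out=np.array(out); med=np.median(out[:,2]); out=out[abs(out[:,2]-med)<1.0]; k=/; s/np.ones((13,13)))>0)/np.ones((3,13)))>0)/' meas.py; python3 - <<'E'
from meas import *
for n in (3,4,8,9): wd(f'pics/wrist{n}.png')
z,im,H,S,V=measure('pics/wrist9.png')
for u in (150,180,210,283,350,390):
    print(u,[(v,int(S[v,u]),int(V[v,u])) for v in (180,184,187,190,200,268,272,274,276,280)])
E
```

```text
dowel x -70.5 len 121.4  y@mid -26.7  ang 0.05 deg  diam 35.5
line in view: n 4883 y at dowel x -0.5 ang 0.03, y range -2.9..2.0, x -148..56 touches edge 154
dowel x -70.6 len 121.3  y@mid -3.6  ang 0.06 deg  diam 35.4
line in view: n 1396 y at dowel x -0.4 ang -0.04, y range -2.7..1.8, x -148..62 touches edge 203
dowel x -70.9 len 117.5  y@mid -95.1  ang 0.08 deg  diam 35.7
dowel x -70.4 len 121.1  y@mid -41.5  ang 0.20 deg  diam 36.1
line in view: n 5250 y at dowel x -0.2 ang 0.05, y range -2.5..2.3, x -148..49 touches edge 116
150 [(180, 9, 173), (184, 9, 167), (187, 166, 72), (190, 176, 94), (200, 169, 142), (268, 168, 178), (272, 172, 151), (274, 177, 59), (276, 12, 172), (280, 12, 165)]
180 [(180, 14, 169), (184, 11, 168), (187, 177, 72), (190, 174, 95), (200, 169, 143), (268, 169, 178), (272, 169, 155), (274, 171, 58), (276, 12, 173), (280, 10, 174)]
210 [(180, 11, 170), (184, 12, 168), (187, 175, 70), (190, 176, 94), (200, 172, 142), (268, 170, 177), (272, 169, 157), (274, 184, 61), (276, 5, 50), (280, 5, 53)]
283 [(180, 11, 161), (184, 8, 154), (187, 170, 72), (190, 174, 95), (200, 172, 142), (268, 168, 178), (272, 172, 157), (274, 173, 65), (276, 13, 173), (280, 14, 168)]
350 [(180, 11, 168), (184, 8, 164), (187, 171, 73), (190, 170, 96), (200, 174, 142), (268, 169, 178), (272, 171, 157), (274, 171, 61), (276, 34, 15), (280, 139, 11)]
390 [(180, 9, 164), (184, 9, 162), (187, 170, 72), (190, 179, 94), (200, 169, 143), (268, 169, 178), (272, 168, 156), (274, 176, 58), (276, 12, 167), (280, 9, 167)]
```

Rolling is confirmed: the stripe went from the far silhouette to the near silhouette over 54 mm, which is about 171°. The remaining distance is 41.3 mm, so I'll push about 37 mm with a slow finish, then look.

Emit:
{"method": "carry_out", "body": {"dp": [[0.027, 0.137, 0], [0.053, 0.275, 0], [0.08, 0.412, 0], [0.107, 0.55, 0], [0.133, 0.687, 0], [0.16, 0.825, 0], [0.187, 0.962, 0], [0.21, 1.08, 0], [0.232, 1.195, 0], [0.251, 1.296, 0], [0.267, 1.38, 0], [0.278, 1.435, 0]], "turn": [[0, 0, 0], [0, 0, 0], [0, 0, 0], [0, 0, 0], [0, 0, 0], [0, 0, 0], [0, 0, 0], [0, 0, 0], [0, 0, 0], [0, 0, 0], [0, 0, 0], [0, 0, 0]], "hand": [0.2, 0.2, 0.2, 0.2, 0.2, 0.2, 0.2, 0.2, 0.2, 0.2, 0.2, 0.2]}}

```text
t: 16.65
position: [0.4806, 0.055, 0.0253]
tool_rot: [[0.982, -0.188, -0.001], [-0.188, -0.982, 0.001], [-0.002, -0.0, -1.0]]
ft_force: [-0.3, -0.0, -0.3]
gripper_width: 0.605
```

Emit:
{"method": "carry_out", "body": {"dp": [[0, 0, 0], [0, 0, 0], [0, 0, 0], [0, 0, 0]], "turn": [[0, 0, 0], [0, 0, 0], [0, 0, 0], [0, 0, 0]], "hand": [0.2, 0.2, 0.2, 0.2]}}

```text
t: 16.98
position: [0.4805, 0.0549, 0.0253]
tool_rot: [[0.982, -0.188, -0.001], [-0.188, -0.982, 0.001], [-0.002, -0.0, -1.0]]
ft_force: [1.2, 0.1, -0.3]
gripper_width: 0.599
```

```bash
python3 - <<'E'
from meas import *
snap('wrist','pics/wrist10.png')
s=robot.observe();print(s['t'],s['position'].round(4),s['ft_force'].round(2),s['tool_rot'].round(3).tolist())
q=s['position'][:2]-C0;print(q@D,q@N)
wd('pics/wrist10.png')
E
```

```text
17.0333 [0.4806 0.0549 0.0253] [ 0.74  0.15 -0.27] [[0.982, -0.188, -0.001], [-0.188, -0.982, 0.001], [-0.002, -0.0, -1.0]]
-0.06865735594312497 -0.0317546929061912
dowel x -70.4 len 121.0  y@mid -3.7  ang 0.20 deg  diam 35.6
line in view: n 1482 y at dowel x -0.5 ang 0.02, y range -2.8..1.8, x -148..58 touches edge 202
```

View pics/wrist10.png

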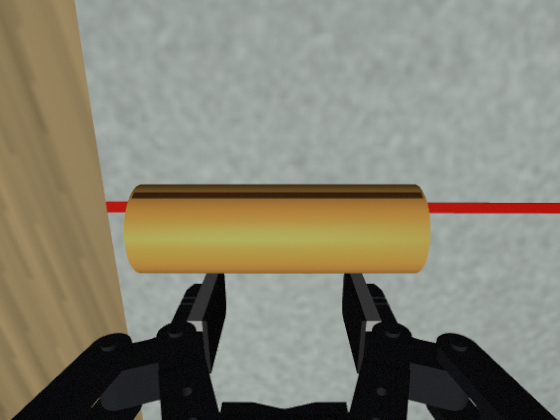

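It rolled the whole way: the stripe went from the near edge to the far edge. 3.3 mm remain, so I'll give it a slow nudge.

Emit:
{"method": "carry_out", "body": {"dp": [[0.008, 0.045, 0], [0.017, 0.09, 0], [0.025, 0.13, 0], [0.029, 0.149, 0], [0.029, 0.149, 0], [0.029, 0.149, 0], [0.029, 0.149, 0]], "turn": [[0, 0, 0], [0, 0, 0], [0, 0, 0], [0, 0, 0], [0, 0, 0], [0, 0, 0], [0, 0, 0]], "hand": [0.2, 0.2, 0.2, 0.2, 0.2, 0.2, 0.2]}}

```text
t: 17.62
position: [0.4813, 0.0586, 0.0253]
tool_rot: [[0.982, -0.188, -0.002], [-0.188, -0.982, 0.001], [-0.002, -0.0, -1.0]]
ft_force: [-1.4, -0.0, 0.8]
gripper_width: 0.601
```

```bash
python3 - <<'E'
from meas import *
snap('wrist','pics/wrist11.png')
s=robot.observe();print(s['t'],s['position'].round(4),s['ft_force'].round(2))
q=s['position'][:2]-C0;print(q@D,q@N)
wd('pics/wrist11.png')
E
```

```text
17.6667 [0.4812 0.0586 0.0253] [-0.36  0.07 -0.29]
-0.0686825662335843 -0.028008317183894252
dowel x -70.4 len 121.0  y@mid 0.1  ang 0.22 deg  diam 35.6
line in view: n 1440 y at dowel x -0.6 ang 0.03, y range -2.8..1.8, x -148..59 touches edge 210
```

View pics/wrist11.png

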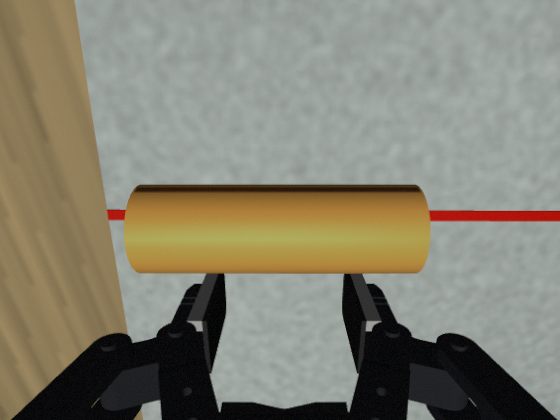

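The pale dowel is at y≈0.1 mm with the line at about -0.5, 0.2° off, and still. Next is the dark dowel. I'll back off, lift and cross over, turning the tool half round so the wrist camera looks ahead of the push again.

Emit:
{"method": "carry_out", "body": {"dp": [[-0.04, -0.2, 0], [-0.04, -0.2, 1.3], [-0.04, -0.2, 2.6], [-0.04, -0.2, 3.2], [1, 0.9, 3.2], [2, 1.9, 3.2], [3, 2.8, 3.2], [4, 3.7, 3.2], [5, 4.6, 3.2], [6, 5.6, 3.2], [6.7, 6.24, 3.2], [6.7, 6.24, 3.2]], "turn": [[0, 0, 0], [0, 0, 0], [0, 0, 0], [0, 0, 1.1], [0, 0, 2.2], [0, 0, 3.3], [0, 0, 4.4], [0, 0, 5.5], [0, 0, 6.6], [0, 0, 7.7], [0, 0, 8.8], [0, 0, 9.9]], "hand": [0.2, 0.2, 0.2, 0.2, 0.2, 0.2, 0.2, 0.2, 0.2, 0.2, 0.2, 0.2]}}

```text
t: 18.67
position: [0.6502, 0.2171, 0.1034]
tool_rot: [[0.656, 0.755, -0.002], [0.755, -0.656, -0.001], [-0.002, -0.001, -1.0]]
ft_force: [-0.2, -0.6, -0.6]
gripper_width: 0.597
```

```bash
python3 - <<'E'
from meas import *
s=robot.observe();print(s['t'],s['position'].round(4),s['qpos'].round(1))
q=s['position'][:2]-C0;print(q@D,q@N)
R=s['tool_rot'];print(np.degrees(np.arctan2(R[1,0],R[0,0])))
E
```

```text
18.6667 [0.6502 0.2171 0.1034] [ 15.4  32.9  58.5  -0.   88.7 -33.7]
0.06699057560048627 0.15974399741068926
49.03187622934214
```

Emit:
{"method": "carry_out", "body": {"dp": [[0, 0, 0], [0, 0, 0], [0, 0, 0], [0, 0, 0], [0, 0, 0], [0, 0, 0], [0, 0, 0], [0, 0, 0], [0, 0, 0], [0, 0, 0], [0, 0, 0], [0, 0, 0]], "turn": [[0, 0, 1.15], [0, 0, 2.3], [0, 0, 3.45], [0, 0, 4.6], [0, 0, 5.75], [0, 0, 6.9], [0, 0, 8.05], [0, 0, 9.2], [0, 0, 10.35], [0, 0, 11.5], [0, 0, 12.65], [0, 0, 13.8]], "hand": [0.2, 0.2, 0.2, 0.2, 0.2, 0.2, 0.2, 0.2, 0.2, 0.2, 0.2, 0.2]}}

```text
t: 19.67
position: [0.6502, 0.2165, 0.1032]
tool_rot: [[-0.671, 0.741, -0.0], [0.741, 0.671, -0.002], [-0.002, -0.002, -1.0]]
ft_force: [-0.1, 0.2, 0.1]
gripper_width: 0.602
```

```bash
python3 - <<'E'
from meas import *
s=robot.observe();print(s['t'],s['position'].round(4),s['qpos'].round(1))
q=s['position'][:2]-C0;print(q@D,q@N)
R=s['tool_rot'];a=np.degrees(np.arctan2(R[1,0],R[0,0]));print(a,(169.02-a)/6)
E
```

```text
19.6667 [0.6502 0.2165 0.1032] [ 1.540e+01  3.280e+01  5.870e+01 -1.000e-01  8.850e+01 -1.168e+02]
0.06710919557844054 0.15921538528699697
132.16045617397393 6.143257304337681
```

Emit:
{"method": "carry_out", "body": {"dp": [[0, 0, 0], [0, 0, 0], [0, 0, 0], [0, 0, 0], [0, 0, 0], [0, 0, 0], [0, 0, 0], [0, 0, 0]], "turn": [[0, 0, 1.1], [0, 0, 2.2], [0, 0, 3.3], [0, 0, 4.4], [0, 0, 5.5], [0, 0, 6.14], [0, 0, 6.14], [0, 0, 6.14]], "hand": [0.2, 0.2, 0.2, 0.2, 0.2, 0.2, 0.2, 0.2]}}

```text
t: 20.33
position: [0.6502, 0.2161, 0.103]
tool_rot: [[-0.981, 0.193, 0.001], [0.193, 0.981, -0.002], [-0.001, -0.002, -1.0]]
ft_force: [-0.3, 0.6, -0.5]
gripper_width: 0.6
```

```bash
sed -i 's/def wd(fn,pos=None,line=True):/def wd(fn,dark=False):/; s/roi&(S>110)&(H>10)&(H<40))/roi\&((V<95)\&(S>70) if dark else (S>110)\&(H>10)\&(H<40)))/' meas.py; python3 - <<'E'
from meas import *
snap('wrist','pics/wrist12.png')
s=robot.observe();print(s['t'],s['position'].round(4),s['qpos'].round(1),s['tool_rot'].round(3).tolist())
q=s['position'][:2]-C0;print(q@D,q@N)
R=s['tool_rot'];a=np.degrees(np.arctan2(R[1,0],R[0,0]));print(a,(169.02-a)/6)
m=wd('pics/wrist12.png',True);v,u=np.nonzero(m);print(u.min(),u.max(),v.min(),v.max())
E
```

```text
20.3833 [0.6502 0.2162 0.103 ] [ 1.540e+01  3.280e+01  5.880e+01 -1.000e-01  8.840e+01 -1.535e+02] [[-0.981, 0.193, 0.001], [0.193, 0.981, -0.002], [-0.002, -0.002, -1.0]]
0.0671913241674466 0.15890034336854406
168.85509215177066 0.027484641371557927
dowel x 65.7 len -116.5  y@mid 110.0  ang -1.78 deg  diam 35.2
186 387 118 183
```

View pics/wrist12.png

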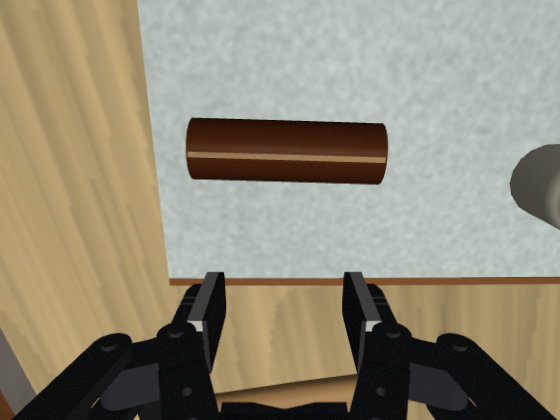

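The dark dowel is at (187–387, 118–183) px, which is board (65.7, 110.0) mm at -1.8°, matching the earlier views. The board edge and mallet are behind the fingers. Lowering behind it and rolling towards the line.

Emit:
{"method": "carry_out", "body": {"dp": [[0, 0, -1.3], [0, 0, -2.4], [0, 0, -3.11], [0, 0, -3.11], [0, 0, -3.11], [0, 0, -3.11]], "turn": [[0, 0, 0.03], [0, 0, 0.03], [0, 0, 0.03], [0, 0, 0.03], [0, 0, 0.03], [0, 0, 0.03]], "hand": [0.2, 0.2, 0.2, 0.2, 0.2, 0.2]}}

```text
t: 20.88
position: [0.6512, 0.2164, 0.0273]
tool_rot: [[-0.982, 0.191, 0.004], [0.191, 0.982, -0.001], [-0.004, -0.001, -1.0]]
ft_force: [-0.1, 0.2, -0.3]
gripper_width: 0.599
```

Emit:
{"method": "carry_out", "body": {"dp": [[-0.023, -0.118, 0], [-0.046, -0.236, 0], [-0.069, -0.353, 0], [-0.092, -0.471, 0], [-0.114, -0.589, 0], [-0.137, -0.707, 0], [-0.16, -0.825, 0], [-0.183, -0.942, 0], [-0.206, -1.06, 0], [-0.229, -1.178, 0], [-0.251, -1.296, 0], [-0.274, -1.414, 0]], "turn": [[0, 0, 0], [0, 0, 0], [0, 0, 0], [0, 0, 0], [0, 0, 0], [0, 0, 0], [0, 0, 0], [0, 0, 0], [0, 0, 0], [0, 0, 0], [0, 0, 0], [0, 0, 0]], "hand": [0.2, 0.2, 0.2, 0.2, 0.2, 0.2, 0.2, 0.2, 0.2, 0.2, 0.2, 0.2]}}

```text
t: 21.88
position: [0.6443, 0.1808, 0.0273]
tool_rot: [[-0.982, 0.191, 0.004], [0.191, 0.982, -0.001], [-0.004, -0.001, -1.0]]
ft_force: [-0.9, -0.3, 0.1]
gripper_width: 0.601
```

```bash
python3 - <<'E'
from meas import *
snap('wrist','pics/wrist13.png')
s=robot.observe();print(s['t'],s['position'].round(4),s['ft_force'].round(2),s['tool_rot'].round(3).tolist())
q=s['position'][:2]-C0;print(q@D,q@N)
wd('pics/wrist13.png',True)
E
```

```text
21.9333 [0.6443 0.1802 0.0273] [-0.47 -0.08  0.47] [[-0.982, 0.191, 0.004], [0.191, 0.982, -0.002], [-0.004, -0.001, -1.0]]
0.06821173920155726 0.12245725420982724
dowel x 65.2 len -122.7  y@mid 92.5  ang -1.72 deg  diam 35.5
```

View pics/wrist13.png

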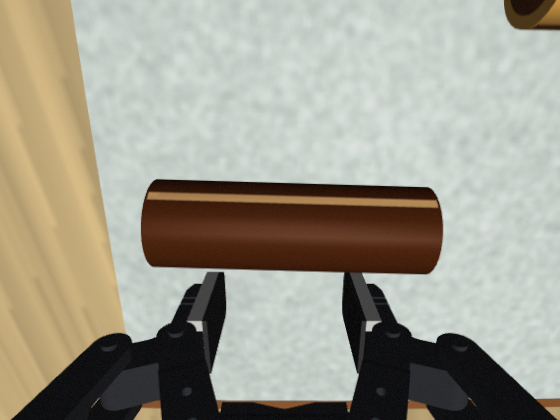

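It rolled 17.5 mm (the stripe moved up), but the tool is 2 mm higher than planned. I'll back off 10 mm, lower it to 0.025, and push with a run-up.

Emit:
{"method": "carry_out", "body": {"dp": [[0.038, 0.196, 0], [0.076, 0.393, 0], [0.076, 0.393, -0.08], [0.076, 0.393, -0.08], [0.076, 0.393, -0.08]], "turn": [[0, 0, 0], [0, 0.04, 0], [0, 0.04, 0], [0, 0.04, 0], [0, 0.04, 0]], "hand": [0.2, 0.2, 0.2, 0.2, 0.2]}}

```text
t: 22.35
position: [0.646, 0.1903, 0.0249]
tool_rot: [[-0.982, 0.191, -0.001], [0.191, 0.982, -0.002], [0.001, -0.002, -1.0]]
ft_force: [-1.3, -0.3, 0.3]
gripper_width: 0.602
```

Emit:
{"method": "carry_out", "body": {"dp": [[-0.023, -0.118, 0], [-0.046, -0.236, 0], [-0.069, -0.353, 0], [-0.092, -0.471, 0], [-0.114, -0.589, 0], [-0.137, -0.707, 0], [-0.16, -0.825, 0], [-0.183, -0.942, 0], [-0.206, -1.06, 0], [-0.229, -1.178, 0], [-0.251, -1.296, 0], [-0.274, -1.414, 0]], "turn": [[0, 0, 0], [0, 0, 0], [0, 0, 0], [0, 0, 0], [0, 0, 0], [0, 0, 0], [0, 0, 0], [0, 0, 0], [0, 0, 0], [0, 0, 0], [0, 0, 0], [0, 0, 0]], "hand": [0.2, 0.2, 0.2, 0.2, 0.2, 0.2, 0.2, 0.2, 0.2, 0.2, 0.2, 0.2]}}

```text
t: 23.35
position: [0.6391, 0.1547, 0.0249]
tool_rot: [[-0.982, 0.191, -0.001], [0.191, 0.982, -0.002], [0.001, -0.002, -1.0]]
ft_force: [-0.6, 0.4, 0.1]
gripper_width: 0.6
```

```bash
python3 - <<'E'
from meas import *
snap('wrist','pics/wrist14.png')
s=robot.observe();print(s['t'],s['position'].round(4),s['ft_force'].round(2),s['tool_rot'].round(3).tolist())
q=s['position'][:2]-C0;print(q@D,q@N)
wd('pics/wrist14.png',True)
E
```

```text
23.4 [0.6391 0.1541 0.0248] [ 0.55 -0.65 -0.55] [[-0.982, 0.191, -0.001], [0.191, 0.982, -0.002], [0.001, -0.002, -1.0]]
0.06805564865865989 0.09582988699259017
dowel x 29.8 len -192.1  y@mid 94.1  ang 2.24 deg  diam 92.6
line in view: n 5222 y at dowel x -0.8 ang 0.05, y range -3.1..1.7, x -17..148 touches edge 49
```

View pics/wrist14.png

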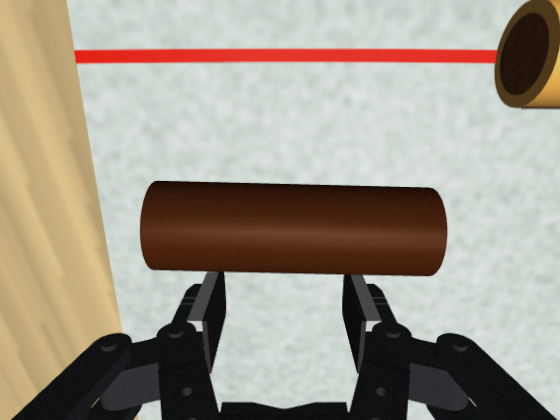

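Rolling well: the stripe has gone under the far side. The mask picked up the black fingers, so I'll separate them by colour.

```bash
sed -i 's/(V<95)&(S>70) if dark/(V<110)\&((im[...,0].astype(int)-im[...,2])>8)\&(yy<282)\&(S>90) if dark/' meas.py; python3 - <<'E'
from meas import *
for n in (12,13,14): m=wd(f'pics/wrist{n}.png',True); v,u=np.nonzero(m);print(u.min(),u.max(),v.min(),v.max())
E
```

```text
dowel x 65.7 len -116.4  y@mid 110.0  ang -1.78 deg  diam 35.2
186 387 118 183
dowel x 65.0 len -123.1  y@mid 92.4  ang -1.67 deg  diam 35.4
141 442 180 273
dowel x 64.2 len -123.3  y@mid 65.6  ang -1.47 deg  diam 35.6
line in view: n 5222 y at dowel x -0.7 ang 0.05, y range -3.1..1.7, x -17..148 touches edge 49
140 446 181 275
```

Emit:
{"method": "carry_out", "body": {"dp": [[-0.019, -0.098, 0], [-0.038, -0.196, 0], [-0.057, -0.295, 0], [-0.076, -0.393, 0], [-0.095, -0.491, 0], [-0.114, -0.589, 0], [-0.133, -0.687, 0], [-0.152, -0.785, 0], [-0.171, -0.884, 0], [-0.19, -0.982, 0], [-0.209, -1.08, 0], [-0.228, -1.178, 0]], "turn": [[0, 0, 0], [0, 0, 0], [0, 0, 0], [0, 0, 0], [0, 0, 0], [0, 0, 0], [0, 0, 0], [0, 0, 0], [0, 0, 0], [0, 0, 0], [0, 0, 0], [0, 0, 0]], "hand": [0.2, 0.2, 0.2, 0.2, 0.2, 0.2, 0.2, 0.2, 0.2, 0.2, 0.2, 0.2]}}

```text
t: 24.4
position: [0.6333, 0.1245, 0.0248]
tool_rot: [[-0.982, 0.191, -0.001], [0.191, 0.982, -0.002], [0.001, -0.002, -1.0]]
ft_force: [-0.3, 0.6, 0.5]
gripper_width: 0.597
```

```bash
python3 - <<'E'
from meas import *
snap('wrist','pics/wrist15.png')
s=robot.observe();print(s['t'],s['position'].round(4),s['ft_force'].round(2),s['tool_rot'].round(3).tolist())
q=s['position'][:2]-C0;print(q@D,q@N)
wd('pics/wrist15.png',True)
E
```

```text
24.45 [0.6333 0.124  0.0248] [0.34 0.43 0.52] [[-0.981, 0.192, -0.001], [0.192, 0.981, -0.002], [0.001, -0.003, -1.0]]
0.06812258484497129 0.06515052463678542
dowel x 63.2 len -122.9  y@mid 34.9  ang -1.35 deg  diam 35.6
line in view: n 4325 y at dowel x -0.6 ang 0.10, y range -2.9..1.9, x -16..148 touches edge 129
```

View pics/wrist15.png

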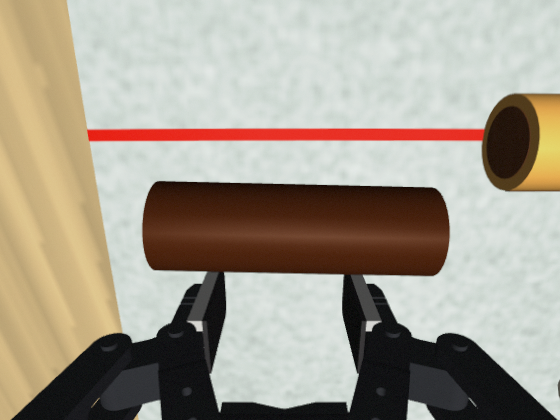

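Still about 1.35° off, with the end on the right of the picture trailing. A gentle roll barely squares it, so I'll shift the tool 18 mm towards that end and give it a short tap there.

Emit:
{"method": "carry_out", "body": {"dp": [[-0.2, 0.2, 0], [-0.45, 0.3, 0], [-0.66, 0.373, 0], [-0.66, 0.373, 0], [-0.66, 0.373, 0]], "turn": [[0, 0, 0], [0, 0, 0], [0, 0, 0], [0, 0, 0], [0, 0, 0]], "hand": [0.2, 0.2, 0.2, 0.2, 0.2]}}

```text
t: 24.87
position: [0.6164, 0.1337, 0.0249]
tool_rot: [[-0.982, 0.191, -0.001], [0.191, 0.982, -0.002], [0.001, -0.003, -1.0]]
ft_force: [-0.6, 0.3, -0.5]
gripper_width: 0.6
```

Emit:
{"method": "carry_out", "body": {"dp": [[-0.027, -0.137, 0], [-0.053, -0.275, 0], [-0.08, -0.412, 0], [-0.107, -0.55, 0], [-0.122, -0.63, 0], [-0.122, -0.63, 0], [-0.122, -0.63, 0], [-0.122, -0.63, 0]], "turn": [[0, 0, 0], [0, 0, 0], [0, 0, 0], [0, 0, 0], [0, 0, 0], [0, 0, 0], [0, 0, 0], [0, 0, 0]], "hand": [0.2, 0.2, 0.2, 0.2, 0.2, 0.2, 0.2, 0.2]}}

```text
t: 25.53
position: [0.6134, 0.118, 0.0249]
tool_rot: [[-0.982, 0.191, -0.001], [0.191, 0.982, -0.002], [0.001, -0.003, -1.0]]
ft_force: [-0.1, -0.2, -0.2]
gripper_width: 0.599
```

```bash
python3 - <<'E'
from meas import *
snap('wrist','pics/wrist16.png')
s=robot.observe();print(s['t'],s['position'].round(4),s['ft_force'].round(2),s['tool_rot'].round(3).tolist())
q=s['position'][:2]-C0;print(q@D,q@N)
wd('pics/wrist16.png',True)
E
```

```text
25.5833 [0.6134 0.1181 0.025 ] [ 0.3  -0.27 -0.32] [[-0.982, 0.191, -0.001], [0.191, 0.982, -0.002], [0.001, -0.003, -1.0]]
0.04971040262160581 0.05554064319760217
dowel x 65.8 len -123.0  y@mid 19.4  ang -0.78 deg  diam 35.7
line in view: n 4249 y at dowel x -0.3 ang 0.10, y range -2.8..2.1, x -16..148 touches edge 153
```

View pics/wrist16.png

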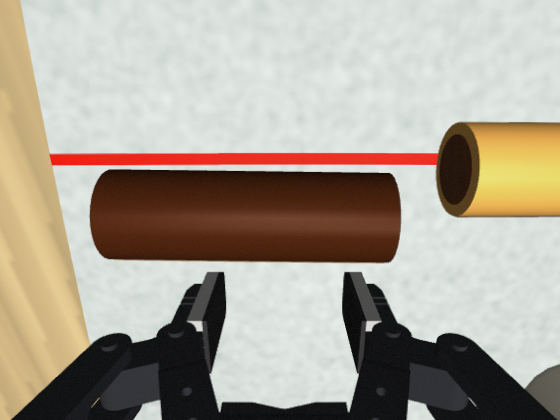

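It worked: -0.78° now, at y=19.4. One more tap at the same end, then the final slow approach.

Emit:
{"method": "carry_out", "body": {"dp": [[-0.025, -0.128, 0], [-0.05, -0.255, 0], [-0.074, -0.383, 0], [-0.099, -0.51, 0], [-0.11, -0.57, 0], [-0.11, -0.57, 0], [-0.11, -0.57, 0], [-0.11, -0.57, 0], [-0.11, -0.57, 0]], "turn": [[0, 0, 0], [0, 0, 0], [0, 0, 0], [0, 0, 0], [0, 0, 0], [0, 0, 0], [0, 0, 0], [0, 0, 0], [0, 0, 0]], "hand": [0.2, 0.2, 0.2, 0.2, 0.2, 0.2, 0.2, 0.2, 0.2]}}

```text
t: 26.33
position: [0.6106, 0.1039, 0.025]
tool_rot: [[-0.982, 0.191, -0.001], [0.191, 0.982, -0.002], [0.001, -0.003, -1.0]]
ft_force: [-0.1, -0.5, 0.0]
gripper_width: 0.6
```

```bash
python3 - <<'E'
from meas import *
snap('wrist','pics/wrist17.png')
s=robot.observe();print(s['t'],s['position'].round(4),s['ft_force'].round(2))
q=s['position'][:2]-C0;print(q@D,q@N)
wd('pics/wrist17.png',True)
E
```

```text
26.3833 [0.6107 0.1039 0.025 ] [-0.54  0.31  0.37]
0.04973082286996049 0.0411606674413994
dowel x 65.7 len -123.3  y@mid 7.3  ang -0.18 deg  diam 35.5
line in view: n 725 y at dowel x -0.3 ang 0.06, y range -2.4..2.2, x -16..148 touches edge 186
```

View pics/wrist17.png

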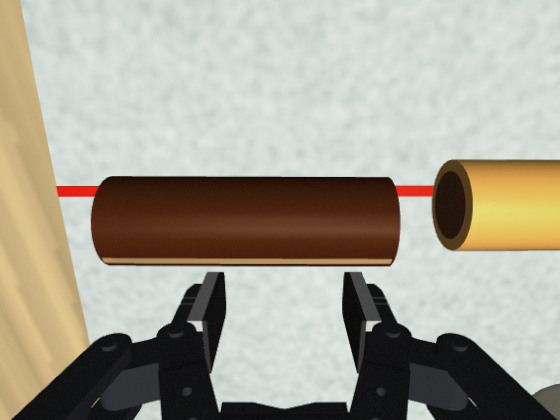

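It's now -0.18° at y=7.3 mm, and the stripe has come round at the back, as rolling requires. I'll recentre the tool and nudge it slowly the rest of the way.

Emit:
{"method": "carry_out", "body": {"dp": [[0.22, -0.04, 0], [0.44, -0.08, 0], [0.63, -0.12, 0], [0.63, -0.12, 0], [0.63, -0.12, 0]], "turn": [[0, 0, 0], [0, 0, 0], [0, 0, 0], [0, 0, 0], [0, 0, 0]], "hand": [0.2, 0.2, 0.2, 0.2, 0.2]}}

```text
t: 26.8
position: [0.6267, 0.1008, 0.0248]
tool_rot: [[-0.982, 0.191, -0.001], [0.191, 0.982, -0.002], [0.001, -0.003, -1.0]]
ft_force: [-0.4, -0.4, -0.1]
gripper_width: 0.603
```

Emit:
{"method": "carry_out", "body": {"dp": [[-0.015, -0.079, 0], [-0.027, -0.138, 0], [-0.037, -0.189, 0], [-0.046, -0.236, 0], [-0.055, -0.283, 0], [-0.064, -0.33, 0], [-0.073, -0.377, 0], [-0.082, -0.424, 0], [-0.088, -0.455, 0], [-0.09, -0.465, 0], [-0.09, -0.465, 0], [-0.09, -0.465, 0]], "turn": [[0, 0, 0], [0, 0, 0], [0, 0, 0], [0, 0, 0], [0, 0, 0], [0, 0, 0], [0, 0, 0], [0, 0, 0], [0, 0, 0], [0, 0, 0], [0, 0, 0], [0, 0, 0]], "hand": [0.2, 0.2, 0.2, 0.2, 0.2, 0.2, 0.2, 0.2, 0.2, 0.2, 0.2, 0.2]}}

```text
t: 27.8
position: [0.6245, 0.0892, 0.0248]
tool_rot: [[-0.982, 0.191, -0.001], [0.191, 0.982, -0.002], [0.001, -0.003, -1.0]]
ft_force: [0.5, -0.2, 0.2]
gripper_width: 0.6
```

```bash
python3 - <<'E'
from meas import *
snap('wrist','pics/wrist18.png')
s=robot.observe();print(s['t'],s['position'].round(4),s['ft_force'].round(2))
q=s['position'][:2]-C0;print(q@D,q@N)
wd('pics/wrist18.png',True)
E
```

```text
27.85 [0.6245 0.0892 0.0248] [-0.84  0.03  0.1 ]
0.06606974095800212 0.029357618288727294
dowel x 63.2 len -123.3  y@mid -1.2  ang -0.31 deg  diam 35.6
line in view: n 558 y at dowel x -0.2 ang 0.18, y range -2.6..2.3, x -16..148 touches edge 211
```

View pics/wrist18.png

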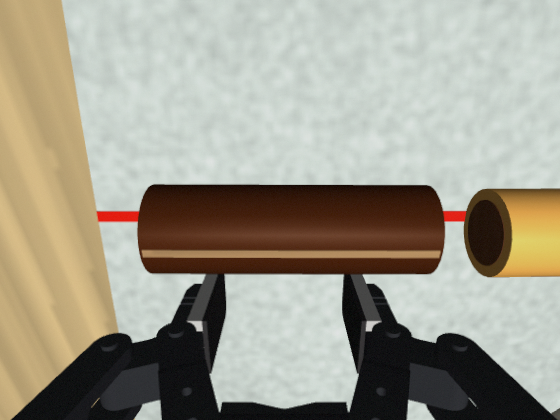

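Dark at y=-1.2 mm, line at about -0.3, 0.3° off. I'll retreat straight back, lift, and check both dowels from above.

Emit:
{"method": "carry_out", "body": {"dp": [[0.04, 0.2, 0], [0.15, 0.79, 0], [0.15, 0.79, 1.3], [0.15, 0.79, 2.8], [0.15, 0.79, 4.3], [0.15, 0.79, 5.8], [-0.4, 0.79, 6.5], [-1.5, 0.79, 6.5], [-2.4, 0.6, 6.5], [-2.4, 0.6, 6.5], [-2.4, 0.6, 6.5]], "turn": [[0, 0, 0], [0, 0, 0], [0, 0, 0], [0, 0, 0], [0, 0, 0], [0, 0, 0], [0, 0, 0], [0, 0, 0], [0, 0, 0], [0, 0, 0], [0, 0, 0]], "hand": [0.2, 0.2, 0.2, 0.2, 0.2, 0.2, 0.2, 0.2, 0.2, 0.2, 0.2]}}

```text
t: 28.77
position: [0.5641, 0.1053, 0.1878]
tool_rot: [[-0.982, 0.19, -0.001], [0.19, 0.982, -0.002], [0.0, -0.002, -1.0]]
ft_force: [0.5, 0.4, -0.2]
gripper_width: 0.602
```

```bash
python3 - <<'E'
from meas import *
snap('wrist','pics/wrist19.png');snap('side','pics/side2.png');snap('scene','pics/scene2.png')
s=robot.observe();print(s['t'],s['position'].round(4),s['ft_force'].round(2),s['qpos'].round(1))
wd('pics/wrist19.png',True);wd('pics/wrist19.png')
E
```

```text
28.9167 [0.5652 0.1048 0.1874] [-0.09  1.28  0.07] [ 6.900e+00  1.200e+01  7.540e+01 -1.000e-01  9.260e+01 -1.621e+02]
dowel x 67.3 len -112.3  y@mid -1.4  ang 0.25 deg  diam 34.8
line in view: n 282 y at dowel x -0.2 ang 0.10, y range -2.6..2.1, x -148..148 touches edge 146
dowel x -74.2 len -113.0  y@mid 0.5  ang 0.03 deg  diam 35.8
line in view: n 282 y at dowel x -0.5 ang 0.10, y range -2.6..2.1, x -148..148 touches edge 146
```

View pics/wrist19.png

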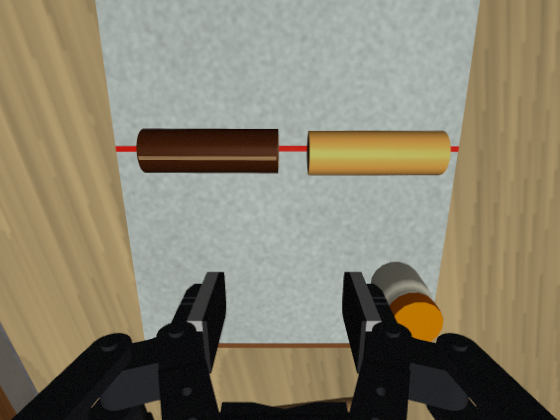

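View pics/scene2.png

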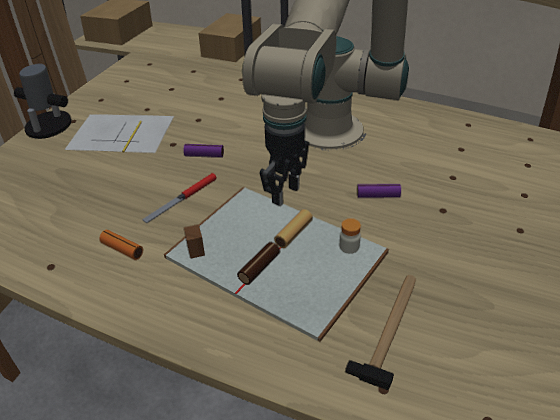

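Both dowels lie along the line: dark at (140–278, 150) px and pale at (307–449, 153) px in the wrist view. Offsets are about 1 mm, angles at most 0.3°, and the bystanders have not moved. The arm is clear, so I'm handing in.

```bash
python3 -c "
from cell import robot
print(robot.sign_off())"
```

```text
the job is handed in; nothing more can be done
None
```

Both dowels lie along the red line, pale in the near half and dark in the far half. However, the pale one slid for part of its first pass instead of rolling.

- **Pale dowel:** On the first pass it slid about 80 mm; the stripe did not turn and the wrist felt a steady force. The fingertips were probably riding too high: the touch test put them 3 mm above the TCP, the camera about 6–9 mm. I lowered the tool 6 mm, rolled the dowel back to y = -95 mm and rolled it onto the line again. The stripe showed true rolling on the way back and on that final pass.
- **Dark dowel:** It rolled the whole way. Normal pushing left it about 1.4° off, so I squared it with two short taps at one end.
- **Last checks:** Seen from above after retreating, the pale dowel is about 1.0 mm from the line and the dark one about 1.2 mm on the other side. Both are within 0.3° of it, and camera calibration is good to about 2 mm. The jar, offcut, mallet and chisel look unmoved in the final scene picture. The arm was clear of everything at hand-in, at about 29 s of the 58 s allowed.

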